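Pack the wall-finishing spares

ROBOT

A 6-joint arm with a two-finger parallel gripper is mounted at the origin on the work surface. World frame = base frame: x ahead of the robot, y to its left, z up, the work surface at z = 0. Lengths are in mm, angles in rad, forces in N, time in s.
With the tool pointing down it reaches from about 400 to 925 mm from the base axis. Payload 12.5 kg.
Tool frame: the origin (TCP) lies at the very end of the fingers, on their centre line; the grasp point (between the pads) lies 19 mm behind it; z points along the fingers, y is the direction in which the jaws open and shut (so a half turn about z gives the same grasp; the last joint's range is limited). The gripper opens to 95 mm and grips with 3 to 60 N. Pads are 20 mm wide; open, the fingers measure 119 mm over their backs; the gripper's body (75 mm by 180 mm) begins 59 mm behind the grasp point.
Start: joints at [1.237, 0.491, 1.559, -0, 1.092, -0.106], TCP at [141.128, 608.876, 214.661] pointing down, gripper open.
Joint ranges: [-3.1, 3.1], [-0.84, 2.19], [0.05, 2.79], [-1.13, 4.28], [0.06, 2.93], [-2.69, 2.69]. Speed limits (rad/s): [2.22, 2.22, 2.79, 3.14, 3.14, 3.14].

INTERFACE

Orientations are given as [roll, pitch, yaw] about the fixed x, y, z axes, in that order (R = Rz(yaw) Ry(pitch) Rx(roll)).
In Python, from cell import env gives the robot as it stands. The module is installed in compiled form; this text tells all that it offers.
- The arm moves only by the tool arm_command, never from a script. Its argument "deltas" is a list that holds one entry, the list of rows, each a list of 5 numbers: the closure, from 0 (fully open) to 1 (shut), then the shift along the world's x, y, z as a fraction of full scale, then the turn about the world's z as a fraction of full scale. In form: [[[grip, dx, dy, dz, twist], ...]]. A call has 1 to 12 rows; each row shifts and turns the pose as measured when the row begins; what a row does not reach is not made up. Full scale, the value 1, is 100 mm for a shift and pi/4 rad for a turn. A row lasts 1/12 s, in which the tool goes at most 41.7 mm and 7.16 degrees, less where a joint would pass 70% of its speed; a pose out of reach is approached as far as the arm can. A call with a number of a shift or a turn outside -1 to 1 is refused whole. A call with a gripper value outside its range is refused whole. The fingers move at their own pace and stop on an object; the grip force is fixed at half the most. Time passes only in rows, so rows that do not move let the fingers close. It gives the time, the measured TCP pose, the force and the opening at its end, in the units of the state.
- env.state(): the state, without advancing time (a new reading comes with each control period).
- env.read_camera(name): name is "scene" or "side" or "wrist"; returns a dict with "frame" (400x640x3 uint8, red, green, blue), "fx", "fy", "cx", "cy" (pixels), "R" (3x3) and "t" (3): a world point X has camera coordinates R X + t; the wrist camera has in their place "tool_from_camera" (4x4, takes a point from camera to tool coordinates, whose origin is the TCP and whose axes are the flange's). Camera axes: x right, y down, z forward; pixel columns grow to the right and rows downward; lengths in mm; the calibration is good to about 2 mm. A picture is of the moment at which its call begins: read the wrist's pose just before it. There is no depth.
- env.job_done(): hands the job in, once; it reports no verdict.
The state is a dict: "t": time; "joints": joint angles; "qvel": joint speeds; "tau": joint torques, N m; "eef_pos": TCP position; "tcp_rot": TCP orientation; "ft_force": force on the tool from outside, world axes, zero at the start; "moment": the same for the moment, N m; "opening": opening from 0.0 (shut) to 1.0 (fully open).
Only numpy, scipy, OpenCV 4.12 (cv2) and the standard library are available. Lean on these libraries where they do the work, as an engineer would, in place of code of your own. Each camera call takes 0.05 s, during which the arm holds its last target.

TASK

Pack all the spares left from fitting out the bathroom into the bamboo tray: nest the rubber corner guards one over another, ridge up, as one bundle with legs fully seated and ends flush, and next to them stack the loose tiles flat in one square, flush pile. Everything lies level inside the rim, and the things that live on the shelf stay where they are.

Things in the scene. Friction and masses are not known exactly. Their poses are not given: they have to be found in the camera images.
- tray: shallow bamboo tray, fixed to the shelf, 222 x 312 mm outside (its x, its y) and 210 x 300 mm inside; floor 6 mm thick, rim 12 mm above the floor (18 mm above the shelf). Origin: centre of its underside, on the shelf; z up. It starts empty.
- guard1_mid (a point): dark grey rubber corner guard: angle section, two 90 degree legs 44 mm wide, 10 mm thick, 150 mm long. Stands like a roof on its leg ends, ridge up, 38.2 mm high; widest (62.2 mm along its y) at the legs' outer edges, 7 mm above the underside. This point: its centre, 19.1 mm above the underside; x along its length, z up. Nested fully over another it is 14.1 mm higher. Always present.
- guard2_mid (a point): dark grey rubber corner guard: angle section, two 90 degree legs 44 mm wide, 10 mm thick, 150 mm long. Stands like a roof on its leg ends, ridge up, 38.2 mm high; widest (62.2 mm along its y) at the legs' outer edges, 7 mm above the underside. This point: its centre, 19.1 mm above the underside; x along its length, z up. Nested fully over another it is 14.1 mm higher. May be absent.
- guard3_mid (a point): dark grey rubber corner guard: angle section, two 90 degree legs 44 mm wide, 10 mm thick, 150 mm long. Stands like a roof on its leg ends, ridge up, 38.2 mm high; widest (62.2 mm along its y) at the legs' outer edges, 7 mm above the underside. This point: its centre, 19.1 mm above the underside; x along its length, z up. Nested fully over another it is 14.1 mm higher. May be absent.
- guard4_mid (a point): dark grey rubber corner guard: angle section, two 90 degree legs 44 mm wide, 10 mm thick, 150 mm long. Stands like a roof on its leg ends, ridge up, 38.2 mm high; widest (62.2 mm along its y) at the legs' outer edges, 7 mm above the underside. This point: its centre, 19.1 mm above the underside; x along its length, z up. Nested fully over another it is 14.1 mm higher. May be absent.
- tile1_mid (a point): grey-green glazed wall tile, a flat slab 130 x 65 x 10 mm. Origin of this point: its centre (5 mm above the underside); x along its 130 mm, y along its 65 mm, z up. Always present.
- tile2_mid (a point): grey-green glazed wall tile, a flat slab 130 x 65 x 10 mm. Origin of this point: its centre (5 mm above the underside); x along its 130 mm, y along its 65 mm, z up. May be absent.
- tile3_mid (a point): grey-green glazed wall tile, a flat slab 130 x 65 x 10 mm. Origin of this point: its centre (5 mm above the underside); x along its 130 mm, y along its 65 mm, z up. May be absent.
- organizer_mid (a point): blue pill organizer with seven flip lids, 52 x 196 mm and 27 mm high, on the shelf to the right of the tray; centre. Leave alone.
- cup_mid (a point): steel travel cup with black lid, 80 mm across, 154 mm high, standing on the shelf; centre. Leave alone.
- saucer_mid (a point): white ceramic soap saucer with a bar of soap, 110 mm across, 28 mm high; centre. Leave alone.
- massager_mid (a point): green silicone scalp massager, 80 mm across, 62 mm high; near its centre. Leave alone.
There are look-alikes about, which are no part of the job. Leave any red or yellow look-alike of the part that bears guard2_mid alone.

How it is judged:
By the outcome, as a careful person would: the job done as asked, in the order asked, and still so for the second after the job is handed in, with the robot touching nothing.
Of guard2, guard3, guard4, tile2, tile3 only 4 to 5 are there at a start; the rules pass over those that are not, and their reading is None.
At some moment in a run one of guard1, guard2, guard3, guard4 may be knocked a few centimetres aside while the robot is not near it.
It also fails if it takes over 208 s, if anything falls off the work surface, if the arm or the gripper's body presses on something with over 40 N, if the wrist force passes 120 N, or if a joint passes its speed limit or range.

## Working session

There is one attempt and no reset: what is moved stays moved. The work goes in short steps, Python scripts to look and compute and a tool call to move; the robot and the scene stay as the last step left them, time stands still between calls to the robot, and variables do not carry over. Pictures are saved under pics/ and viewed, and the job is handed in when it is done.

Besides the shell and the picture viewer there is one more tool, called after "Call:" by a JSON object that holds its "method" and its "body", one argument or row to a line. arm_command: Moves the arm, as the interface text tells. Its arguments: {"type":"object","properties":{"deltas":{"type":"array","items":{"type":"array","items":{"type":"array","items":{"type":"number","minimum":-1,"maximum":1}}}}},"required":["deltas"]}

```bash
mkdir -p pics; ls
cat > h.py <<'E'
import numpy as np, cv2
from cell import env
def cam(n):
    s=env.state(); c=env.read_camera(n)
    if n=="wrist":
        from scipy.spatial.transform import Rotation as Ro
        T=np.eye(4); T[:3,:3]=Ro.from_euler('xyz',s["tcp_rot"]).as_matrix(); T[:3,3]=s["eef_pos"]
        W=T@np.array(c["tool_from_camera"]); c["Rw"]=W[:3,:3]; c["C"]=W[:3,3]
    else:
        R=np.array(c["R"]); c["Rw"]=R.T; c["C"]=-R.T@np.array(c["t"])
    return c
def save(c,fn): cv2.imwrite("pics/"+fn,cv2.cvtColor(c["frame"],cv2.COLOR_RGB2BGR))
def ray(c,u,v):
    d=c["Rw"]@np.array([(u-c["cx"])/c["fx"],(v-c["cy"])/c["fy"],1.]); return c["C"],d
def onz(c,u,v,z):
    C,d=ray(c,u,v); return C+d*(z-C[2])/d[2]
def proj(c,X):
    p=c["Rw"].T@(np.array(X,float)-c["C"]); return c["fx"]*p[0]/p[2]+c["cx"],c["fy"]*p[1]/p[2]+c["cy"]
E
python3 - <<'E'
from h import *
print({k:np.round(v,3) if not isinstance(v,(int,float)) else v for k,v in env.state().items()})
for n in("scene","side","wrist"):
    c=cam(n); save(c,n+"0.png"); print(n,c["fx"],c["cx"],c["cy"],np.round(c["C"]),np.round(c["Rw"],2).tolist())
E
```

```text
pics
{'t': 0.0, 'joints': array([ 1.237,  0.492,  1.559, -0.   ,  1.092, -0.106]), 'qvel': array([ 0.002, -0.   ,  0.002, -0.   ,  0.001, -0.002]), 'tau': array([ 2.0000e-03, -6.1264e+01, -2.5816e+01,  6.9000e-02,  4.8000e-02,
       -0.0000e+00]), 'eef_pos': array([141.046, 608.616, 214.059]), 'tcp_rot': array([-3.14 , -0.   ,  2.914]), 'ft_force': array([-0.698, -0.092,  0.187]), 'moment': array([-0.067,  0.03 ,  0.005]), 'opening': 1.0005388016923409}
scene 388.102250214446 320.2021425920017 191.46052351486867 [ 864. -637. 1279.] [[0.87, 0.42, -0.26], [0.49, -0.74, 0.45], [-0.01, -0.52, -0.85]]
side 459.47563548985136 316.72815599576876 201.24808847233743 [  239. -1105.  1327.] [[0.98, -0.16, 0.14], [-0.22, -0.73, 0.65], [0.0, -0.66, -0.75]]
wrist 320.10881178564154 316.5780207816293 194.85617098430384 [ 64. 625. 385.] [[0.23, 0.93, 0.27], [0.97, -0.22, -0.07], [-0.0, 0.28, -0.96]]
```

View pics/scene0.png

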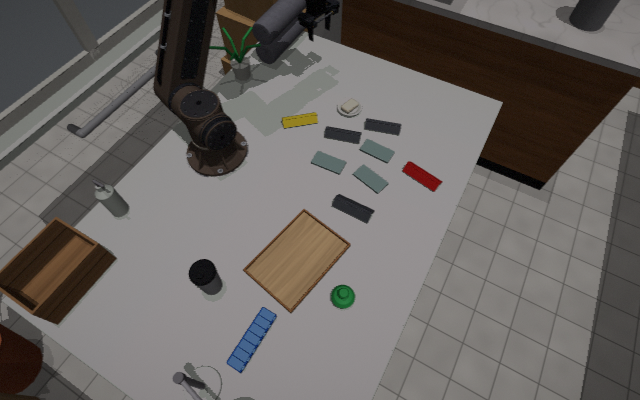

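View pics/side0.png

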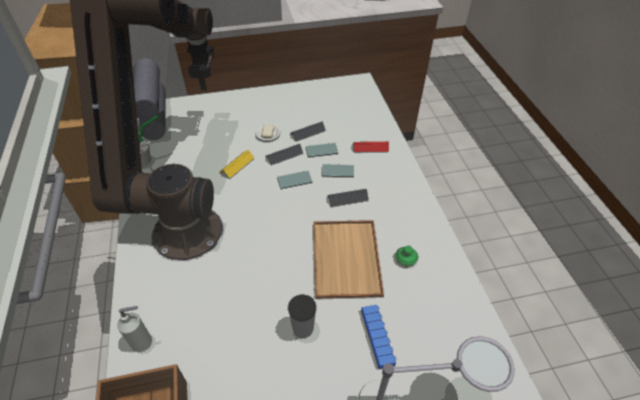

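View pics/wrist0.png

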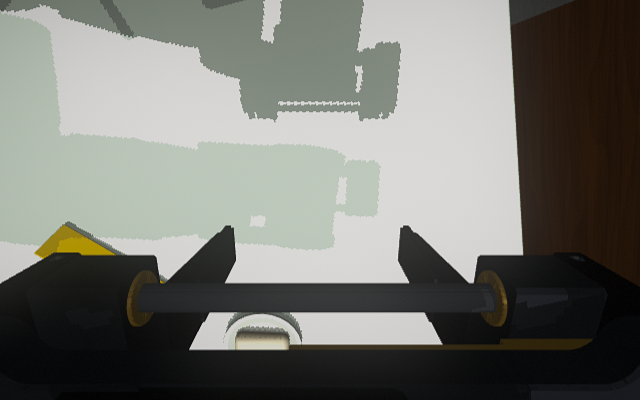

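The scene holds three dark guards near (343,135), (382,126) and (353,208), and three tiles near (328,162), (377,151) and (370,179). The red and yellow look-alikes are to be left, and the tray is at about (297,260). Next I'll measure coarse poses.

```bash
cat >> h.py <<'E'
def blobs(c,kind,amin=150):
    hsv=cv2.cvtColor(c["frame"],cv2.COLOR_RGB2HSV)
    if kind=="guard": m=cv2.inRange(hsv,(0,0,0),(179,90,85))
    elif kind=="tile": m=cv2.inRange(hsv,(65,25,60),(100,120,230))
    elif kind=="tray": m=cv2.inRange(hsv,(8,70,50),(22,200,255))
    m=cv2.morphologyEx(m,cv2.MORPH_OPEN,np.ones((3,3)))
    cs,_=cv2.findContours(m,cv2.RETR_EXTERNAL,cv2.CHAIN_APPROX_NONE)
    return [k for k in cs if cv2.contourArea(k)>amin]
def rectat(c,k,z):
    """project contour on plane z, min-area rect -> centre, (long,short), yaw of long side (deg)"""
    P=np.array([onz(c,u,v,z)[:2] for u,v in k[:,0,:].astype(float)],np.float32)
    (x,y),(w,h),_=r=cv2.minAreaRect(P); b=cv2.boxPoints(r)
    e=[b[1]-b[0],b[2]-b[1]]; l=e[0] if np.linalg.norm(e[0])>np.linalg.norm(e[1]) else e[1]
    a=np.degrees(np.arctan2(l[1],l[0])); a=(a+90)%180-90
    return np.round([x,y,max(w,h),min(w,h),a],1)
E
python3 - <<'E'
from h import *
for n in("scene","side"):
    c=cam(n)
    for kind,z,am in(("guard",15,100),("tile",10,100),("tray",18,1500)):
        for k in blobs(c,kind,am):
            (u,v),_,_=cv2.minAreaRect(k); r=rectat(c,k,z)
            if r[2]<400 : print(n,kind,(round(u),round(v)),r)
E
```

```text
scene guard (193, 382) [ 473.3 -725.4   82.5   21.9    9.8]
scene guard (54, 395) [ 143.2 -943.   198.8   95.6    4.9]
scene guard (25, 329) [ -87.2 -867.8  212.9   48.9    1.9]
scene guard (206, 276) [ 305.2 -449.8  140.2   85.3  -15.9]
scene guard (352, 208) [612.5  26.4 153.9  61.5  -0.7]
scene guard (116, 204) [-165.8 -394.8  117.3   62.5  -12. ]
scene guard (342, 135) [417.1 317.3 151.1  65.2  15.4]
scene guard (382, 126) [544.9 440.3 151.3  65.   16.6]
scene guard (242, 75) [-158.6  412.   117.6   86.8  -48.9]
scene guard (204, 41) [-469.5  520.8  179.2   57.4  -59.5]
scene guard (587, 16) [1143.3 1709.9  372.2  233.4   80.6]
scene guard (323, 20) [-30.3 954.1 352.7 190.  -63.7]
scene guard (197, 13) [-639.8  677.2  237.8  160.9  -52.3]
scene tile (370, 178) [613.6 181.5 126.5  63.9 -14.8]
scene tile (328, 162) [432.6 170.3 127.7  63.    3.3]
scene tile (377, 150) [577.  318.8 126.5  63.5  -2.7]
scene tray (49, 267) [-207.1 -683.6  285.5  227.1   89.7]
scene tray (297, 257) [ 538.5 -239.2  312.4  222.6   79.1]
side guard (182, 386) [ -29.4 -565.2   77.8   21.9   88.8]
side guard (164, 377) [ -77.1 -530.7   45.3   42.1  -89.6]
side guard (302, 316) [ 342.  -425.4  143.7   82.9   77.6]
side guard (348, 198) [ 6.135e+02  2.250e+01  1.475e+02  5.300e+01 -6.000e-01]
side guard (284, 154) [419.2 317.8 152.6  52.3  15.5]
side guard (308, 131) [544.7 441.4 153.2  53.7  16.3]
side guard (65, 95) [-542.2  967.7  399.8   18.1   89.8]
side tile (294, 179) [429.6 169.4 126.2  62.    3. ]
side tile (337, 170) [610.2 182.  123.6  57.9 -12.5]
side tile (321, 149) [575.4 317.  125.9  62.4  -2.5]
side tray (140, 382) [-135.9 -530.7  255.2   95.1  -12.5]
side tray (348, 259) [ 534.  -241.6  313.6  220.5   79.2]
```

Two-view agreement is within 5 mm: the tray is at (537,-240) with yaw -10.8°, and all the guards and tiles match their given sizes. I'll move over the farthest guard at (545,441).

Call:
{"method": "arm_command", "body": {
  "deltas": [
    [[0,0.34,-0.14,0,0.055],[0,0.34,-0.14,0,0.055],[0,0.34,-0.14,0,0.055],[0,0.34,-0.14,0,0.055],[0,0.34,-0.14,0,0.055],[0,0.34,-0.14,0,0.055],[0,0.34,-0.14,0,0.055],[0,0.34,-0.14,0,0.055],[0,0.34,-0.14,0,0.055],[0,0.34,-0.14,0,0.055],[0,0.34,-0.14,0,0.055],[0,0.34,-0.14,0,0.055]]
  ]
}}

```text
t: 1.25
eef_pos: [558.9, 432.9, 213.6]
tcp_rot: [-3.141, -0.002, -2.817]
ft_force: [0.1, 0.8, -0.3]
opening: 1.001
```

```bash
cat >> h.py <<'E'
def st():
    s=env.state(); print("t %.2f"%s["t"],"pos",np.round(s["eef_pos"],1),"rpy deg",np.round(np.degrees(s["tcp_rot"]),2),"F",np.round(s["ft_force"],1),"op %.3f"%s["opening"]); return s
def go(s,x,y,z,yaw,n):
    p=s["eef_pos"]; d=((yaw-np.degrees(s["tcp_rot"][2])+90)%180)-90
    print("delta",np.round([x-p[0],y-p[1],z-p[2],d],1),"per row",np.round([(x-p[0])/100/n,(y-p[1])/100/n,(z-p[2])/100/n,d/45/n],4))
E
python3 - <<'E'
from h import *
st(); c=cam("wrist"); save(c,"w1.png")
for kind,z in(("guard",7),("tile",10)):
    for k in blobs(c,kind,1500):
        (u,v),_,_=cv2.minAreaRect(k); print(kind,(round(u),round(v)),rectat(c,k,z))
E
```

```text
t 1.25 pos [558.9 432.9 213.6] rpy deg [-1.7995e+02 -1.4000e-01 -1.6138e+02] F [ 0.1  0.8 -0.3] op 1.001
guard (319, 312) [758.8 501.1 962.5 279.3 -71.4]
guard (337, 161) [546.3 450.9 158.9  61.2  16.7]
guard (266, 44) [445.1 334.3  86.5  60.8  15.8]
tile (222, 151) [575.4 320.4 130.   66.3  -2.7]
tile (102, 143) [611.1 184.3 131.8  67.8 -14.8]
tile (111, 23) [473.5 173.8  68.   46.9 -82. ]
```

View pics/w1.png

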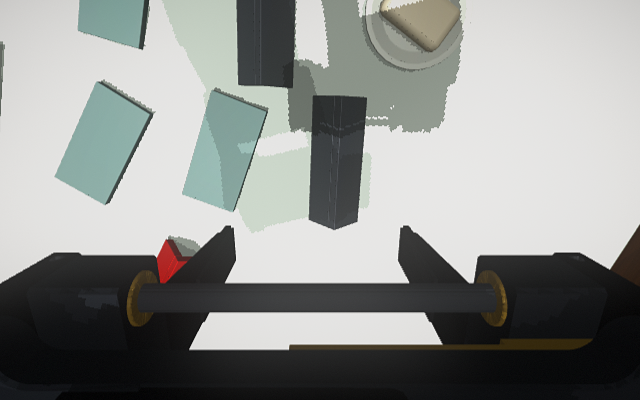

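```bash
cat >> h.py <<'E'
def guard(c,k,base=0.):
    """guard pose: lateral from leg edges at base+7, axial from ridge ends at base+38.2 (camera within its span)"""
    lo=rectat(c,k,base+7); yaw=np.radians(lo[4]); ax=np.array([np.cos(yaw),np.sin(yaw)]); n=np.array([-ax[1],ax[0]])
    f=lambda z:np.array([onz(c,u,v,z)[:2] for u,v in k[:,0,:].astype(float)])
    a=f(base+38.2)@ax; b=f(base+7)@n; b7=f(base+7)@ax
    cen=ax*(a.max()+a.min())/2+n*(b.max()+b.min())/2
    print("guard c",np.round(cen,1),"L %.1f (z7 %.1f) W %.1f yaw %.1f"%(np.ptp(a),np.ptp(b7),np.ptp(b),lo[4]),"cam axial off %.0f"%((c["C"][:2]-cen)@ax)); return cen,lo[4]
E
python3 - <<'E'
from h import *
s=st(); c=cam("wrist")
for k in blobs(c,"guard",1500)[1:2]: cen,y=guard(c,k); go(s,*cen,150,y,3)
E
```

```text
t 1.30 pos [564.8 429.6 213.1] rpy deg [-1.7988e+02 -4.0000e-02 -1.6139e+02] F [ 0.3 -3.6 -0.9] op 1.000
guard c [541.1 449.1] L 146.6 (z7 159.8) W 61.3 yaw 16.5 cam axial off -62
delta [-23.7  19.5 -63.1  -2.1] per row [-0.0789  0.0649 -0.2103 -0.0156]
```

Call:
{"method": "arm_command", "body": {
  "deltas": [
    [[0,-0.08,0.07,0,-0.016],[0,-0.08,0.07,0,-0.016],[0,-0.08,0.06,0,-0.016],[0,0,0,0,0],[0,0,0,0,0]]
  ]
}}

```text
t: 1.77
eef_pos: [533.5, 453.1, 211.4]
tcp_rot: [-3.14, -0.005, -2.866]
ft_force: [-0.1, 0.1, -0.1]
opening: 0.997
```

Run:
```python
from h import *
s=st(); c=cam("wrist"); save(c,"w2.png")
for k in blobs(c,"guard",1500):
  if abs(cv2.minAreaRect(k)[0][0]-317)<60 and cv2.contourArea(k)<9000: cen,y=guard(c,k); go(s,*cen,2,y,6)
```

```text
t 1.77 pos [533.5 453.1 211.4] rpy deg [-179.91   -0.28 -164.2 ] F [-0.1  0.1 -0.1] op 0.997
guard c [540.2 448.9] L 147.9 (z7 161.3) W 61.0 yaw 16.7 cam axial off -84
delta [   6.7   -4.2 -209.4    0.9] per row [ 0.0112 -0.007  -0.3491  0.0033]
```

Call:
{"method": "arm_command", "body": {
  "deltas": [
    [[0,0.02,-0.02,-0.35,0.01],[0,0.02,-0.02,-0.35,0.01],[0,0.02,-0.01,-0.35,0],[0,0,0,-0.35,0],[0,0,0,-0.3,0],[0,0,0,-0.15,0],[0,0,0,0,0],[0,0,0,0,0]]
  ]
}}

```text
t: 2.48
eef_pos: [537.5, 449.9, 23.2]
tcp_rot: [3.141, 0.003, -2.845]
ft_force: [-1.0, -0.4, 0.2]
opening: 1.0
```

Run:
```python
from h import *
s=st(); go(s,540.5,449,3,16.7,3)
```

```text
t 2.48 pos [537.5 449.9  23.2] rpy deg [ 1.7994e+02  1.6000e-01 -1.6300e+02] F [-1.  -0.4  0.2] op 1.000
delta [  3.   -0.9 -20.2  -0.3] per row [ 0.0101 -0.003  -0.0674 -0.0022]
```

Call:
{"method": "arm_command", "body": {
  "deltas": [
    [[0,0.015,0,-0.08,0],[0,0.015,0,-0.07,0],[0,0,0,-0.04,0],[0,0,0,0,0],[1,0,0,0,0],[1,0,0,0,0],[1,0,0,0,0],[1,0,0,0,0],[1,0,0,0,0],[1,0,0,0,0]]
  ]
}}

```text
t: 3.32
eef_pos: [543.3, 452.0, 9.6]
tcp_rot: [3.138, 0.012, -2.844]
ft_force: [-0.2, -0.1, 0.6]
opening: 0.637
```

Run:
```python
from h import *
s=st()
```

```text
t 3.32 pos [543.3 452.    9.6] rpy deg [ 179.78    0.7  -162.97] F [-0.2 -0.1  0.6] op 0.637
```

Call:
{"method": "arm_command", "body": {
  "deltas": [
    [[0,0,0,0,0],[0,0,0,0,0],[0,0,0,0,0],[0,0,0,0,0]]
  ]
}}

```text
t: 3.65
eef_pos: [543.3, 452.0, 9.8]
tcp_rot: [3.138, 0.012, -2.844]
ft_force: [-0.2, -0.5, -0.1]
opening: 0.858
```

Call:
{"method": "arm_command", "body": {
  "deltas": [
    [[0,-0.02,-0.02,-0.06,0],[0,0,0,-0.02,0],[0,0,0,0,0],[0,0,0,0,0]]
  ]
}}

```text
t: 3.98
eef_pos: [540.9, 449.6, 0.6]
tcp_rot: [3.138, 0.012, -2.844]
ft_force: [-0.8, 1.0, 2.0]
opening: 0.996
```

Call:
{"method": "arm_command", "body": {
  "deltas": [
    [[0,0,0,0.02,0],[0,0,0,0,0],[1,0,0,0,0],[1,0,0,0,0],[1,0,0,0,0],[1,0,0,0,0],[1,0,0,0,0],[1,0,0,0,0]]
  ]
}}

```text
t: 4.65
eef_pos: [541.0, 449.8, 3.0]
tcp_rot: [3.138, 0.012, -2.844]
ft_force: [-0.0, 0.6, 0.7]
opening: 0.638
```

Call:
{"method": "arm_command", "body": {
  "deltas": [
    [[1,0,0,0.1,0],[1,0,0,0.3,0],[1,0,0,0.4,0],[1,0,0,0.4,0],[1,0,0,0.4,0],[1,0,0,0.2,0],[1,0,0,0,0],[1,0,0,0,0]]
  ]
}}

```text
t: 5.32
eef_pos: [537.6, 447.4, 192.2]
tcp_rot: [3.139, 0.007, -2.844]
ft_force: [-0.2, -0.2, -2.8]
opening: 0.629
```

Run:
```python
from h import *
s=st(); c=cam("wrist"); save(c,"w3.png"); save(cam("side"),"s3.png"); go(s,547,-186,200,-10.8,24)
```

```text
t 5.32 pos [537.6 447.4 192.2] rpy deg [ 179.87    0.41 -162.97] F [-0.2 -0.2 -2.8] op 0.629
delta [   9.4 -633.4    7.8  -27.8] per row [ 0.0039 -0.2639  0.0032 -0.0258]
```

View pics/w3.png

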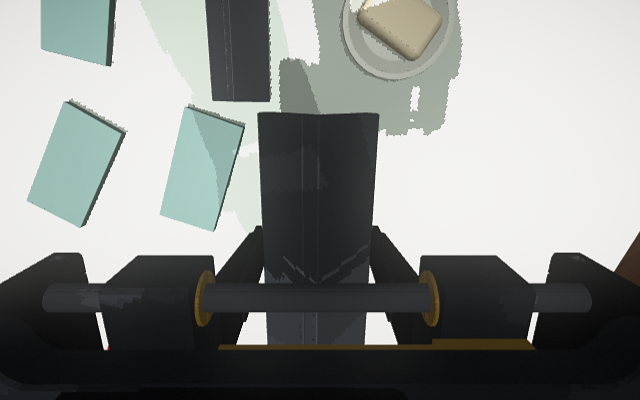

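View pics/s3.png

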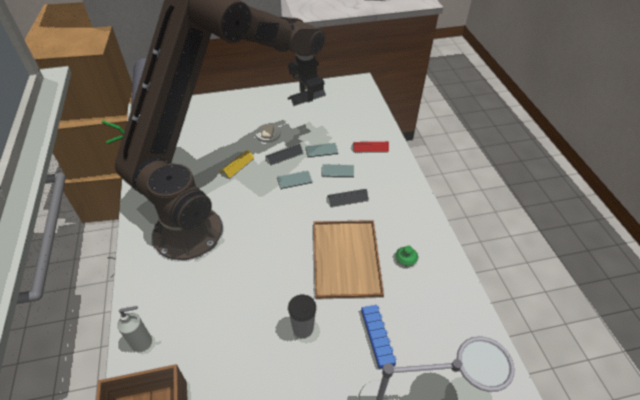

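Held guard: ridge centred at u≈317, near end at row ≈113. I'll carry it to the tray.

Call:
{"method": "arm_command", "body": {
  "deltas": [
    [[1,0,-0.3,0,-0.03],[1,0,-0.3,0,-0.03],[1,0,-0.3,0,-0.03],[1,0,-0.3,0,-0.03],[1,0,-0.3,0,-0.03],[1,0,-0.3,0,-0.03],[1,0,-0.3,0,-0.03],[1,0,-0.3,0,-0.03],[1,0,-0.3,0,-0.03],[1,0,-0.3,0,-0.03],[1,0,-0.3,0,-0.03],[1,0,-0.3,0,-0.03]]
  ]
}}

```text
t: 6.42
eef_pos: [524.8, 74.5, 164.6]
tcp_rot: [-3.138, -0.034, -3.132]
ft_force: [1.5, 0.1, -1.9]
opening: 0.635
```

Run:
```python
from h import *
s=st(); go(s,547,-186,150,-10.8,8)
```

```text
t 6.42 pos [524.8  74.5 164.6] rpy deg [-179.77   -1.97 -179.44] F [ 1.5  0.1 -1.9] op 0.635
delta [  22.2 -260.5  -14.6  -11.4] per row [ 0.0278 -0.3256 -0.0182 -0.0316]
```

Call:
{"method": "arm_command", "body": {
  "deltas": [
    [[1,0.04,-0.3,0,-0.03],[1,0.04,-0.3,0,-0.03],[1,0.03,-0.3,0,-0.03],[1,0.03,-0.3,0,-0.03],[1,0.03,-0.3,0,-0.03],[1,0.03,-0.3,0,-0.03],[1,0.02,-0.2,0,-0.02],[1,0,0,0,0],[1,0,0,0,0],[1,0,0,0,0]]
  ]
}}

```text
t: 7.25
eef_pos: [537.7, -139.5, 146.1]
tcp_rot: [3.141, -0.066, 2.979]
ft_force: [-0.1, -0.2, -2.6]
opening: 0.633
```

Run:
```python
from h import *
s=st(); go(s,547,-186,30,-10.8,6)
c=cam("wrist"); save(c,"w4.png")
```

```text
t 7.25 pos [ 537.7 -139.5  146.1] rpy deg [179.98  -3.8  170.67] F [-0.1 -0.2 -2.6] op 0.633
delta [   9.3  -46.5 -116.1   -1.5] per row [ 0.0155 -0.0775 -0.1935 -0.0054]
```

View pics/w4.png

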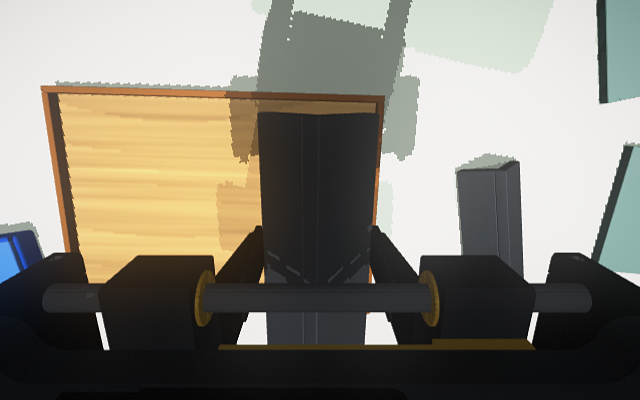

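The grasp pitch has drifted to -3.8° over the fast carry. I'll probe which motion affects it before placing.

Call:
{"method": "arm_command", "body": {
  "deltas": [
    [[1,0.02,-0.08,0.1,-0.005],[1,0.02,-0.08,0.1,-0.005],[1,0.02,-0.08,0.1,-0.005],[1,0.02,-0.08,0.1,-0.005],[1,0,-0.08,0.1,-0.005],[1,0,-0.08,0.1,0],[1,0,0,0,0],[1,0,0,0,0]]
  ]
}}

```text
t: 7.97
eef_pos: [544.5, -177.7, 205.2]
tcp_rot: [3.138, -0.075, 2.973]
ft_force: [-0.8, 0.3, -3.2]
opening: 0.634
```

Call:
{"method": "arm_command", "body": {
  "deltas": [
    [[1,0.4,0,0,0],[1,0.4,0,0,0],[1,0.4,0,0,0],[1,0,0,0,0],[1,0,0,0,0]]
  ]
}}

```text
t: 8.38
eef_pos: [666.3, -170.2, 200.2]
tcp_rot: [3.136, -0.083, 2.978]
ft_force: [0.0, 0.6, -2.0]
opening: 0.634
```

Call:
{"method": "arm_command", "body": {
  "deltas": [
    [[1,-0.1,0,0,0],[1,-0.1,0,0,0],[1,-0.1,0,0,0],[1,-0.1,0,0,0],[1,-0.1,0,0,0],[1,-0.1,0,0,0],[1,-0.1,0,0,0],[1,-0.1,0,0,0],[1,-0.1,0,0,0],[1,-0.1,0,0,0],[1,0,0,0,0],[1,0,0,0,0]]
  ]
}}

```text
t: 9.38
eef_pos: [550.1, -158.0, 192.0]
tcp_rot: [3.132, -0.099, 2.986]
ft_force: [0.5, 0.3, -1.3]
opening: 0.629
```

Call:
{"method": "arm_command", "body": {
  "deltas": [
    [[1,0.1,0,0,0],[1,0.1,0,0,0],[1,0.1,0,0,0],[1,0.1,0,0,0],[1,0.1,0,0,0],[1,0.1,0,0,0],[1,0.1,0,0,0],[1,0.1,0,0,0],[1,0.1,0,0,0],[1,0.1,0,0,0],[1,0,0,0,0],[1,0,0,0,0]]
  ]
}}

```text
t: 10.38
eef_pos: [667.4, -154.9, 187.8]
tcp_rot: [3.131, -0.097, 2.99]
ft_force: [-1.1, -1.0, -1.9]
opening: 0.63
```

Run:
```python
from h import *
s=st(); print(np.round(s["joints"],4),np.round(s["tau"],1))
```

```text
t 10.38 pos [ 667.4 -154.9  187.8] rpy deg [179.41  -5.58 171.3 ] F [-1.1 -1.  -1.9] op 0.630
[-0.3219  0.6425  1.3516 -0.0067  1.2452 -1.7379] [  0.1 -72.4 -27.6  -0.    0.4   0. ]
```

Call:
{"method": "arm_command", "body": {
  "deltas": [
    [[1,-0.02,0,-0.08,0],[1,0,0,-0.08,0],[1,0,0,-0.08,0],[1,0,0,-0.08,0],[1,0,0,-0.08,0],[1,0,0,-0.08,0],[1,0,0,0,0],[1,0,0,0,0]]
  ]
}}

```text
t: 11.05
eef_pos: [663.6, -154.5, 132.8]
tcp_rot: [3.131, -0.101, 2.99]
ft_force: [1.2, 0.1, -1.7]
opening: 0.63
```

Run:
```python
from h import *
s=st(); print(np.round(s["joints"],4),np.round(s["tau"],1))
```

```text
t 11.05 pos [ 663.6 -154.5  132.8] rpy deg [179.38  -5.77 171.29] F [ 1.2  0.1 -1.7] op 0.630
[-0.323   0.6901  1.4136 -0.0071  1.1389 -1.738 ] [ -0.  -72.2 -24.3  -0.1   0.4   0. ]
```

Call:
{"method": "arm_command", "body": {
  "deltas": [
    [[1,0,0,0.41,0],[1,0,0,0.2,0],[1,0,0,0,0],[1,0,0,0,0]]
  ]
}}

```text
t: 11.38
eef_pos: [662.9, -154.4, 194.4]
tcp_rot: [3.13, -0.103, 2.989]
ft_force: [0.1, -0.1, -1.8]
opening: 0.632
```

Run:
```python
from h import *
s=st(); print(np.round(s["joints"],4),np.round(s["tau"],1))
```

```text
t 11.38 pos [ 662.9 -154.4  194.4] rpy deg [179.36  -5.91 171.28] F [ 0.1 -0.1 -1.8] op 0.632
[-0.3233  0.6326  1.353  -0.0068  1.2595 -1.7389] [  0.  -74.1 -28.3  -0.1   0.6   0. ]
```

Call:
{"method": "arm_command", "body": {
  "deltas": [
    [[1,-0.04,0.3,0,0.03],[1,-0.04,0.3,0,0.03],[1,-0.04,0.3,0,0.03],[1,-0.04,0.3,0,0.03],[1,0,0,0,0],[1,0,0,0,0]]
  ]
}}

```text
t: 11.88
eef_pos: [644.1, -31.3, 188.0]
tcp_rot: [3.13, -0.107, 3.085]
ft_force: [0.5, -1.4, -1.5]
opening: 0.631
```

Call:
{"method": "arm_command", "body": {
  "deltas": [
    [[1,0.03,-0.3,0,0],[1,0.03,-0.3,0,0],[1,0.03,-0.3,0,0],[1,0.03,-0.3,0,0],[1,0,0,0,0],[1,0,0,0,0]]
  ]
}}

```text
t: 12.38
eef_pos: [654.9, -157.8, 182.4]
tcp_rot: [3.129, -0.112, 3.085]
ft_force: [-0.2, 0.8, -1.9]
opening: 0.633
```

Call:
{"method": "arm_command", "body": {
  "deltas": [
    [[1,0,0,0,-0.03],[1,0,0,0,-0.03],[1,0,0,0,-0.03],[1,0,0,0,-0.03],[1,0,0,0,0],[1,0,0,0,0]]
  ]
}}

```text
t: 12.88
eef_pos: [654.3, -156.3, 180.7]
tcp_rot: [3.129, -0.114, 2.98]
ft_force: [0.0, -0.5, -1.6]
opening: 0.631
```

Rows made while loaded each add roughly -0.001 rad of pitch. That tilt is about the jaw axis, so pressing the part on the floor will pivot it level in the pads. I'll go to the tray with few rows.

Call:
{"method": "arm_command", "body": {
  "deltas": [
    [[1,-0.33,-0.1,0,-0.012],[1,-0.33,-0.1,0,-0.012],[1,-0.3,-0.08,0,-0.012],[1,0,0,0,0],[1,0,0,0,0],[1,0,0,-0.41,0],[1,0,0,-0.41,0],[1,0,0,-0.1,0],[1,0,0,0,0],[1,0,0,0,0]]
  ]
}}

```text
t: 13.72
eef_pos: [559.0, -181.7, 89.7]
tcp_rot: [3.13, -0.105, 2.958]
ft_force: [0.3, -0.6, -0.8]
opening: 0.636
```

Run:
```python
from h import *
s=st(); go(s,547,-186,30,-10.8,2)
c=cam("wrist"); save(c,"w5.png"); print(proj(c,[547,-186,6]))
```

```text
t 13.72 pos [ 559.  -181.7   89.7] rpy deg [179.36  -5.99 169.48] F [ 0.3 -0.6 -0.8] op 0.636
delta [-12.   -4.3 -59.7  -0.3] per row [-0.06   -0.0214 -0.2985 -0.0031]
(np.float64(309.53996716963337), np.float64(196.71587125732563))
```

View pics/w5.png

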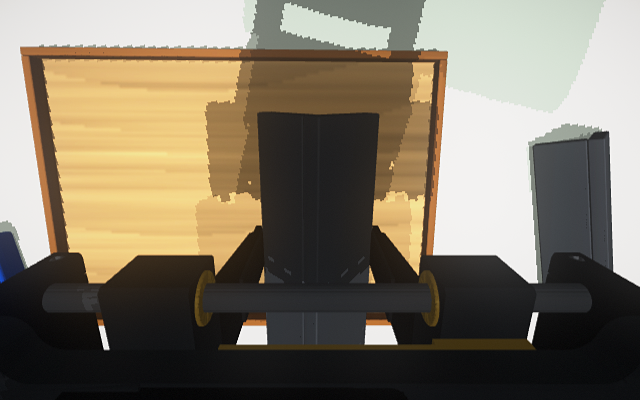

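Call:
{"method": "arm_command", "body": {
  "deltas": [
    [[1,-0.06,-0.02,-0.27,0],[1,-0.06,-0.02,-0.25,0],[1,0,0,0,0],[1,0,0,0,0]]
  ]
}}

```text
t: 14.1
eef_pos: [552.1, -187.1, 44.6]
tcp_rot: [3.133, -0.092, 2.959]
ft_force: [0.7, 0.0, -0.9]
opening: 0.634
```

Run:
```python
from h import *
s=st(); go(s,547,-186,9,-10.8,2)
```

```text
t 14.10 pos [ 552.1 -187.1   44.6] rpy deg [179.54  -5.26 169.55] F [ 0.7  0.  -0.9] op 0.634
delta [ -5.1   1.1 -35.6  -0.3] per row [-0.0256  0.0055 -0.1779 -0.0039]
```

Call:
{"method": "arm_command", "body": {
  "deltas": [
    [[1,-0.04,0,-0.2,0],[1,0,0,0,0],[1,0,0,-0.04,0],[1,0,0,-0.04,0],[1,0,0,0,0]]
  ]
}}

```text
t: 14.52
eef_pos: [553.8, -188.6, 25.2]
tcp_rot: [3.137, -0.08, 2.96]
ft_force: [0.5, 0.2, -1.1]
opening: 0.635
```

Call:
{"method": "arm_command", "body": {
  "deltas": [
    [[1,0,0,-0.04,0],[1,0,0,-0.04,0],[1,0,0,-0.02,0],[1,0,0,0,0]]
  ]
}}

```text
t: 14.85
eef_pos: [555.2, -188.9, 16.5]
tcp_rot: [3.137, -0.077, 2.96]
ft_force: [0.6, -0.2, -2.2]
opening: 0.634
```

Call:
{"method": "arm_command", "body": {
  "deltas": [
    [[1,-0.02,0,-0.04,0],[1,-0.02,0,-0.04,0],[1,0,0,-0.02,0],[1,0,0,0,0]]
  ]
}}

```text
t: 15.18
eef_pos: [552.1, -189.3, 8.8]
tcp_rot: [3.138, -0.073, 2.96]
ft_force: [-1.0, 0.2, -0.0]
opening: 0.634
```

Call:
{"method": "arm_command", "body": {
  "deltas": [
    [[1,0,0,-0.03,0],[1,0,0,0,0]]
  ]
}}

```text
t: 15.35
eef_pos: [552.5, -189.4, 8.5]
tcp_rot: [3.139, -0.07, 2.96]
ft_force: [1.0, -0.1, -1.4]
opening: 0.63
```

Run:
```python
from h import *
s=st(); c=cam("side"); save(c,"s6.png"); im=c["frame"][200:320,290:410]; cv2.imwrite("pics/s6z.png",cv2.cvtColor(cv2.resize(im,None,fx=5,fy=5),cv2.COLOR_RGB2BGR))
```

```text
t 15.35 pos [ 552.5 -189.4    8.5] rpy deg [179.84  -4.02 169.57] F [ 1.  -0.1 -1.4] op 0.630
```

View pics/s6z.png

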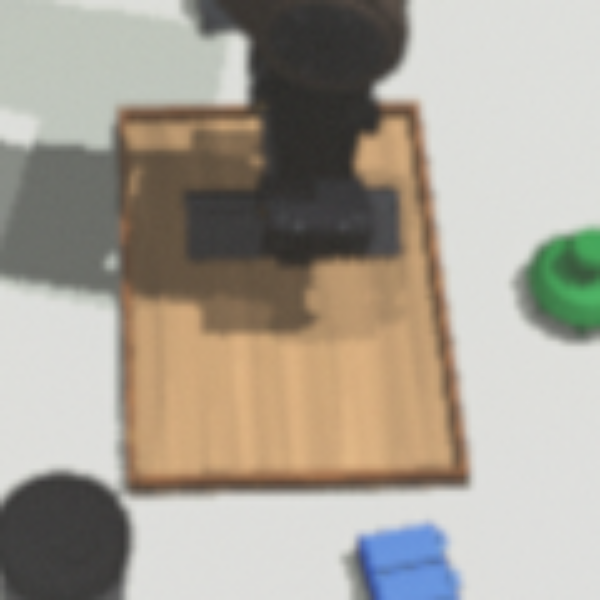

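The guard rests in the tray. I'll release and rise.

Call:
{"method": "arm_command", "body": {
  "deltas": [
    [[0,0,0,0,0],[0,0,0,0,0],[0,0,0,0,0],[0,0,0,0,0],[0,0,0,0.41,0],[0,0,0,0.41,0],[0,0,0,0.41,0],[0,0,0,0.41,0],[0,0,0,0.38,0],[0,0,0,0,0],[0,0,0,0,0]]
  ]
}}

```text
t: 16.32
eef_pos: [547.9, -188.1, 214.3]
tcp_rot: [3.136, -0.081, 2.959]
ft_force: [-0.3, -0.2, -1.3]
opening: 1.0
```

Run:
```python
from h import *
s=st(); c=cam("wrist"); save(c,"w7.png")
for k in blobs(c,"guard",1500):
    (u,v),_,_=cv2.minAreaRect(k); print((round(u),round(v)),cv2.contourArea(k)); 
    if cv2.contourArea(k)<12000: guard(c,k,6)
```

```text
t 16.32 pos [ 547.9 -188.1  214.3] rpy deg [179.69  -4.63 169.55] F [-0.3 -0.2 -1.3] op 1.000
(320, 268) 81885.0
(316, 191) 5802.0
guard c [ 553.4 -191. ] L 146.4 (z7 159.6) W 60.3 yaw -10.8 cam axial off -70
(34, 36) 4037.5
guard c [ 345.6 -437.5] L 68.1 (z7 74.3) W 74.2 yaw 68.2 cam axial off 292
```

View pics/w7.png

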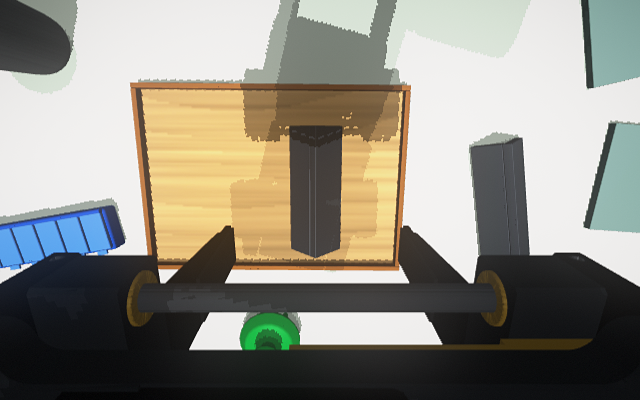

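Guard 1 is down flat at (553.4,-191), yaw -10.8°, in line with the tray. Next is the guard near (612,30).

Call:
{"method": "arm_command", "body": {
  "deltas": [
    [[0,0.1,0.36,0,0.036],[0,0.1,0.36,0,0.036],[0,0.1,0.36,0,0.036],[0,0.1,0.36,0,0.036],[0,0.1,0.36,0,0.036],[0,0.1,0.3,0,0.036],[0,0,0,0,0],[0,0,0,0,0],[0,0,0,0,0]]
  ]
}}

```text
t: 17.12
eef_pos: [605.8, 30.3, 200.1]
tcp_rot: [3.135, -0.099, 3.133]
ft_force: [0.4, -0.4, -0.0]
opening: 1.002
```

```bash
cat > look.py <<'E'
import sys
from h import *
kind=sys.argv[1]; base=float(sys.argv[2]); fn=sys.argv[3]
s=st(); c=cam("wrist"); save(c,fn)
for k in blobs(c,kind,1500):
    (u,v),_,_=cv2.minAreaRect(k)
    if cv2.contourArea(k)<20000:
        print((round(u),round(v)),end=" ")
        if kind=="guard": cen,y=guard(c,k,base)
        else:
            r=rectat(c,k,base+10); print(r); cen=r[:2]; y=r[4]
        go(s,*cen,base+3,y,1)
E
python3 look.py guard 0 w8.png
```

```text
t 17.12 pos [605.8  30.3 200.1] rpy deg [179.64  -5.67 179.5 ] F [ 0.4 -0.4 -0. ] op 1.002
(316, 195) guard c [611.8  29.8] L 146.5 (z7 160.0) W 59.8 yaw 0.2 cam axial off -67
delta [   5.9   -0.5 -197.1    0.7] per row [ 0.0594 -0.0049 -1.9713  0.0155]
(120, 144) guard c [ 553.9 -195.1] L 150.0 (z7 163.7) W 61.7 yaw -10.7 cam axial off -51
delta [ -52.  -225.4 -197.1  -10.2] per row [-0.5196 -2.2544 -1.9713 -0.2268]
(596, 39) guard c [445. 334.] L 86.7 (z7 94.6) W 62.0 yaw 15.7 cam axial off 13
delta [-160.8  303.7 -197.1   16.2] per row [-1.6081  3.0368 -1.9713  0.3599]
```

View pics/w8.png

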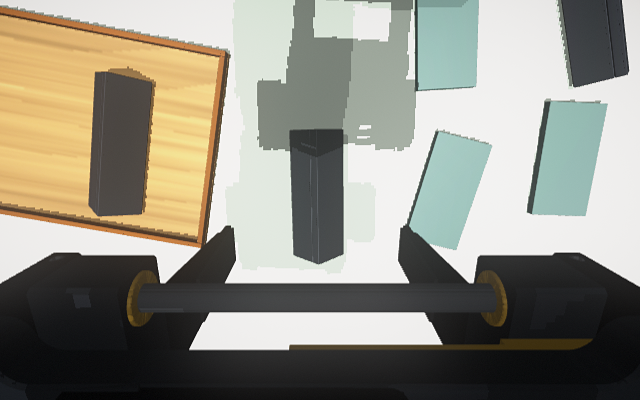

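Call:
{"method": "arm_command", "body": {
  "deltas": [
    [[0,0.03,0,-0.4,0.005],[0,0.03,0,-0.4,0.005],[0,0,0,-0.4,0.005],[0,0,0,-0.4,0],[0,0,0,-0.1,0],[0,0,0,0,0],[0,0,0,0,0]]
  ]
}}

```text
t: 17.75
eef_pos: [610.9, 21.1, 25.7]
tcp_rot: [3.136, -0.095, 3.133]
ft_force: [0.2, -0.4, 0.6]
opening: 1.001
```

Call:
{"method": "arm_command", "body": {
  "deltas": [
    [[0,0,0.05,-0.08,0.005],[0,0,0.04,-0.08,0.005],[0,0,0,0,0],[0,0,0,0,0]]
  ]
}}

```text
t: 18.08
eef_pos: [613.9, 29.8, 14.5]
tcp_rot: [3.137, -0.087, 3.14]
ft_force: [0.2, -0.6, 0.6]
opening: 1.001
```

Call:
{"method": "arm_command", "body": {
  "deltas": [
    [[0,-0.03,0.005,-0.08,0],[0,-0.02,0,-0.03,0],[0,0,0,0,0],[0,0,0,0,0]]
  ]
}}

```text
t: 18.42
eef_pos: [609.3, 30.9, 4.6]
tcp_rot: [3.137, -0.083, 3.141]
ft_force: [0.5, -0.1, 0.8]
opening: 0.999
```

Call:
{"method": "arm_command", "body": {
  "deltas": [
    [[0,0.01,0,-0.02,0],[0,0,0,0,0],[1,0,0,0,0],[1,0,0,0,0],[1,0,0,0,0],[1,0,0,0,0],[1,0,0,0,0],[1,0,0,0,0]]
  ]
}}

```text
t: 19.08
eef_pos: [610.7, 30.7, 2.7]
tcp_rot: [3.137, -0.083, 3.141]
ft_force: [-0.7, 0.4, -0.4]
opening: 0.637
```

Call:
{"method": "arm_command", "body": {
  "deltas": [
    [[1,0,0,0.2,0],[1,0,0,0.41,0],[1,0,0,0.41,0],[1,0,0,0.2,0],[1,0,0,0,0],[1,0,0,0,0]]
  ]
}}

```text
t: 19.58
eef_pos: [608.4, 30.8, 127.4]
tcp_rot: [3.137, -0.088, 3.141]
ft_force: [0.1, -0.3, -1.5]
opening: 0.632
```

Run:
```python
from h import *
s=st(); c=cam("wrist"); save(c,"w9.png"); go(s,552,-190,140,-10.8,6)
```

```text
t 19.58 pos [608.4  30.8 127.4] rpy deg [179.72  -5.04 179.94] F [ 0.1 -0.3 -1.5] op 0.632
delta [ -56.4 -220.8   12.6  -10.7] per row [-0.0939 -0.368   0.021  -0.0398]
```

View pics/w9.png

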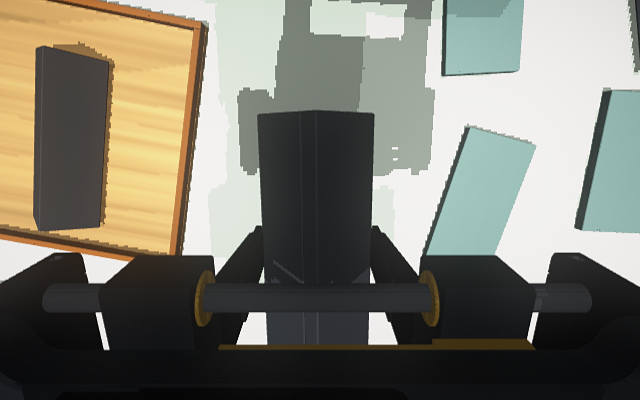

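Call:
{"method": "arm_command", "body": {
  "deltas": [
    [[1,-0.1,-0.36,0.02,-0.04],[1,-0.1,-0.36,0.02,-0.04],[1,-0.1,-0.36,0.02,-0.04],[1,-0.1,-0.36,0.02,-0.04],[1,-0.1,-0.36,0.02,-0.04],[1,-0.06,-0.36,0.02,-0.04],[1,0,0,0,0],[1,0,0,0,0],[1,0,0,0,0]]
  ]
}}

```text
t: 20.38
eef_pos: [543.6, -191.3, 123.7]
tcp_rot: [3.132, -0.108, 2.947]
ft_force: [0.0, 0.2, -1.1]
opening: 0.632
```

Run:
```python
from h import *
s=st(); go(s,552.6,-189.4,70,-10.8,2)
```

```text
t 20.38 pos [ 543.6 -191.3  123.7] rpy deg [179.46  -6.21 168.83] F [ 0.   0.2 -1.1] op 0.632
delta [  9.    1.9 -53.7   0.4] per row [ 0.0451  0.0095 -0.2684  0.0041]
```

Call:
{"method": "arm_command", "body": {
  "deltas": [
    [[1,0.05,0.01,-0.25,0.004],[1,0.04,0.01,-0.25,0.004],[1,0,0,0,0],[1,0,0,0,0]]
  ]
}}

```text
t: 20.72
eef_pos: [552.9, -185.3, 70.0]
tcp_rot: [3.131, -0.111, 2.958]
ft_force: [-0.3, 0.8, -0.3]
opening: 0.629
```

Run:
```python
from h import *
s=st(); go(s,552.6,-189.4,35,-10.8,2)
c=cam("wrist"); save(c,"w10.png")
```

```text
t 20.72 pos [ 552.9 -185.3   70. ] rpy deg [179.39  -6.38 169.46] F [-0.3  0.8 -0.3] op 0.629
delta [ -0.3  -4.1 -35.   -0.3] per row [-0.0016 -0.0204 -0.175  -0.0029]
```

View pics/w10.png

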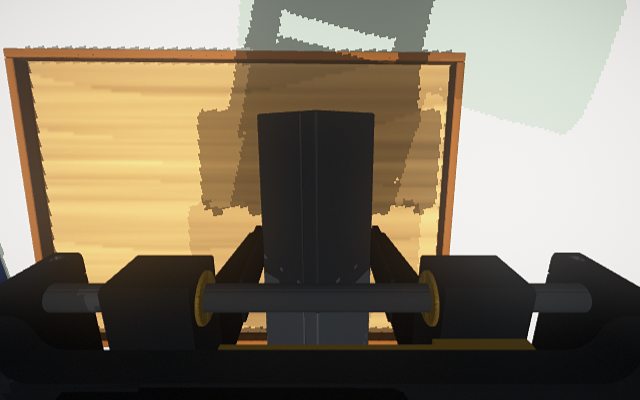

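Call:
{"method": "arm_command", "body": {
  "deltas": [
    [[1,0,-0.02,-0.12,0],[1,0,-0.02,-0.12,0],[1,0,0,0,0],[1,0,0,0,0]]
  ]
}}

```text
t: 21.1
eef_pos: [553.7, -188.6, 46.3]
tcp_rot: [3.132, -0.109, 2.96]
ft_force: [0.1, 0.5, -0.6]
opening: 0.634
```

Call:
{"method": "arm_command", "body": {
  "deltas": [
    [[1,-0.01,-0.01,-0.07,0],[1,-0.01,0,-0.06,0],[1,0,0,0,0],[1,0,0,0,0]]
  ]
}}

```text
t: 21.43
eef_pos: [551.6, -190.1, 32.7]
tcp_rot: [3.132, -0.108, 2.959]
ft_force: [0.2, 0.5, -1.3]
opening: 0.632
```

Call:
{"method": "arm_command", "body": {
  "deltas": [
    [[1,0.01,0.005,-0.04,0],[1,0,0,-0.04,0],[1,0,0,-0.01,0],[1,0,0,0,0],[1,0,0,0,0]]
  ]
}}

```text
t: 21.85
eef_pos: [553.0, -189.8, 23.5]
tcp_rot: [3.132, -0.107, 2.959]
ft_force: [-1.2, 0.1, -0.4]
opening: 0.633
```

Near the seated height of 22.8. I'll press a little to pivot it down, then release.

Call:
{"method": "arm_command", "body": {
  "deltas": [
    [[1,0,0,-0.03,0],[1,0,0,-0.03,0],[1,0,0,0,0]]
  ]
}}

```text
t: 22.1
eef_pos: [554.0, -189.6, 23.0]
tcp_rot: [3.133, -0.103, 2.958]
ft_force: [-0.3, -0.4, -0.9]
opening: 0.635
```

Call:
{"method": "arm_command", "body": {
  "deltas": [
    [[0,0,0,0,0],[0,0,0,0,0],[0,0,0,0,0],[0,0,0,0,0],[0,0,0,0.41,0],[0,0,0,0.41,0],[0,0,0,0.41,0],[0,0,0,0.41,0],[0,0,0,0.3,0],[0,0,0,0,0],[0,0,0,0,0]]
  ]
}}

```text
t: 23.02
eef_pos: [551.5, -188.5, 222.5]
tcp_rot: [3.131, -0.109, 2.959]
ft_force: [-1.1, -0.2, -0.8]
opening: 0.999
```

```bash
python3 look.py guard 20.1 w11.png
```

```text
t 23.02 pos [ 551.5 -188.5  222.5] rpy deg [179.39  -6.25 169.53] F [-1.1 -0.2 -0.8] op 0.999
(314, 195) guard c [ 555.3 -191.5] L 148.1 (z7 161.6) W 60.2 yaw -10.6 cam axial off -64
delta [ 3.800e+00 -3.000e+00 -1.994e+02 -1.000e-01] per row [ 0.038  -0.0299 -1.9944 -0.0029]
(38, 38) guard c [ 345.7 -430.2] L 74.3 (z7 81.1) W 75.1 yaw 69.7 cam axial off 285
delta [-205.8 -241.7 -199.4   80.2] per row [-2.0584 -2.4169 -1.9944  1.7815]
```

View pics/w11.png

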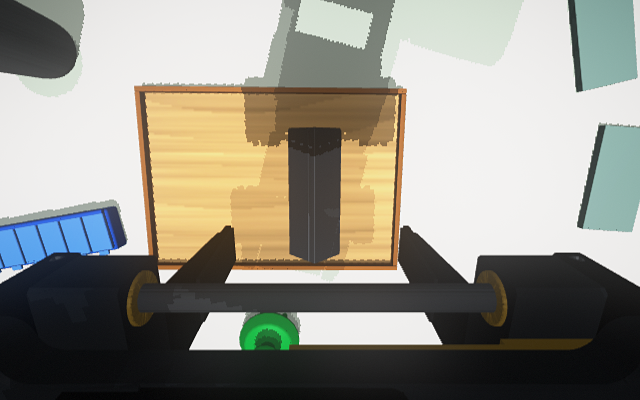

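Run:
```python
from h import *
im=cv2.imread("pics/w11.png")[115:275,270:360]; cv2.imwrite("pics/w11z.png",cv2.resize(im,None,fx=3.7,fy=3.7,interpolation=cv2.INTER_CUBIC))
c=cam("side"); im=c["frame"][205:305,295:395]; cv2.imwrite("pics/s11z.png",cv2.cvtColor(cv2.resize(im,None,fx=5,fy=5),cv2.COLOR_RGB2BGR))
```

```text
(no output)
```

View pics/w11z.png

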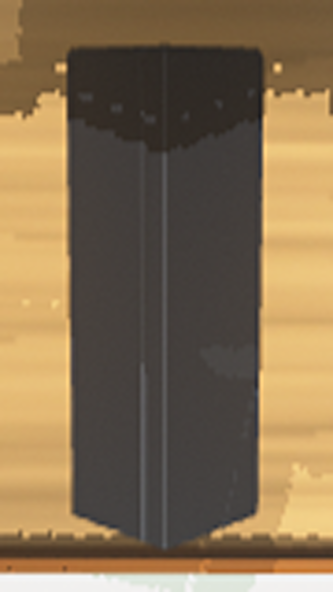

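View pics/s11z.png

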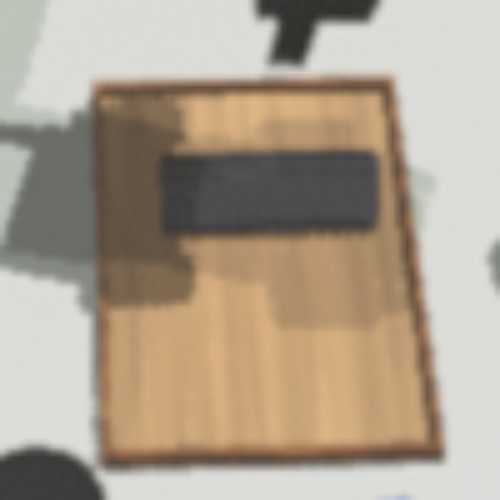

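Nested with the side edges coincident and the ends flush within about 2 mm. Next is the third guard near (417,325).

Call:
{"method": "arm_command", "body": {
  "deltas": [
    [[0,-0.1,0.38,0,0.045],[0,-0.1,0.38,0,0.045],[0,-0.1,0.38,0,0.045],[0,-0.1,0.38,0,0.045],[0,-0.1,0.38,0,0.045],[0,-0.1,0.38,0,0.045],[0,-0.1,0.38,0,0.045],[0,-0.1,0.38,0,0.045],[0,-0.1,0.38,0,0.045],[0,-0.1,0.38,0,0.045],[0,-0.1,0.38,0,0.045],[0,-0.1,0.38,0,0.045]]
  ]
}}

```text
t: 24.12
eef_pos: [417.8, 278.5, 200.9]
tcp_rot: [3.131, -0.143, -2.894]
ft_force: [0.3, -0.7, 0.1]
opening: 0.998
```

Call:
{"method": "arm_command", "body": {
  "deltas": [
    [[0,0,0,0,0],[0,0,0,0,0]]
  ]
}}

```text
t: 24.28
eef_pos: [414.1, 284.5, 197.6]
tcp_rot: [3.131, -0.148, -2.884]
ft_force: [-0.3, -0.4, -0.4]
opening: 0.999
```

```bash
python3 look.py guard 0 w12.png
```

```text
t 24.28 pos [414.1 284.5 197.6] rpy deg [ 179.38   -8.5  -165.23] F [-0.3 -0.4 -0.4] op 0.999
(349, 208) guard c [414.3 324.7] L 146.5 (z7 159.9) W 60.2 yaw 16.0 cam axial off -64
delta [   0.2   40.2 -194.6    1.2] per row [ 0.002   0.4024 -1.9458  0.0274]
```

View pics/w12.png

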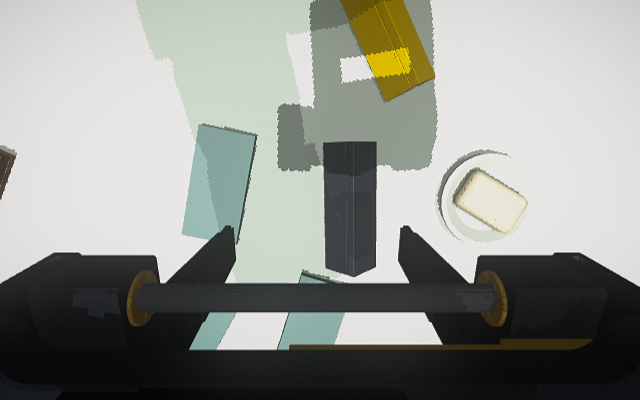

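Call:
{"method": "arm_command", "body": {
  "deltas": [
    [[0,0,0.2,-0.35,0.013],[0,0,0.2,-0.38,0.013],[0,0,0,-0.38,0],[0,0,0,-0.38,0],[0,0,0,-0.05,0],[0,0,0,0,0],[0,0,0,0,0]]
  ]
}}

```text
t: 24.92
eef_pos: [416.7, 318.0, 37.0]
tcp_rot: [3.132, -0.151, -2.875]
ft_force: [0.1, -0.2, -0.1]
opening: 1.003
```

Run:
```python
from h import *
s=st(); go(s,413,325.6,3,16,2)
```

```text
t 24.92 pos [416.7 318.   37. ] rpy deg [ 179.46   -8.63 -164.74] F [ 0.1 -0.2 -0.1] op 1.003
delta [ -3.7   7.6 -34.    0.7] per row [-0.0184  0.038  -0.17    0.0082]
```

Call:
{"method": "arm_command", "body": {
  "deltas": [
    [[0,-0.02,0.04,-0.12,0.01],[0,-0.02,0.03,-0.12,0.006],[0,0,0,0,0],[0,0,0,0,0]]
  ]
}}

```text
t: 25.25
eef_pos: [415.4, 325.6, 16.0]
tcp_rot: [3.13, -0.143, -2.864]
ft_force: [0.4, -0.0, 0.1]
opening: 1.002
```

Call:
{"method": "arm_command", "body": {
  "deltas": [
    [[0,-0.02,0,-0.08,0],[0,-0.01,0,-0.05,0],[0,0,0,0,0],[0,0,0,0,0]]
  ]
}}

```text
t: 25.58
eef_pos: [412.5, 326.2, 3.3]
tcp_rot: [3.13, -0.14, -2.863]
ft_force: [0.1, 0.5, 0.2]
opening: 0.995
```

Call:
{"method": "arm_command", "body": {
  "deltas": [
    [[1,0,0,0,0],[1,0,0,0,0],[1,0,0,0,0],[1,0,0,0,0],[1,0,0,0,0],[1,0,0,0,0],[1,0,0,0.2,0],[1,0,0,0.41,0],[1,0,0,0.41,0],[1,0,0,0.3,0],[1,0,0,0,0],[1,0,0,0,0]]
  ]
}}

```text
t: 26.58
eef_pos: [411.1, 325.1, 140.0]
tcp_rot: [3.131, -0.144, -2.864]
ft_force: [-0.4, 0.7, -2.8]
opening: 0.633
```

Run:
```python
from h import *
s=st(); go(s,553.5,-189.4,140,-10.8,13)
c=cam("wrist"); save(c,"w13.png")
```

```text
t 26.58 pos [411.1 325.1 140. ] rpy deg [ 179.38   -8.22 -164.07] F [-0.4  0.7 -2.8] op 0.633
delta [ 142.4 -514.5    0.   -26.7] per row [ 0.1095 -0.3958  0.     -0.0457]
```

View pics/w13.png

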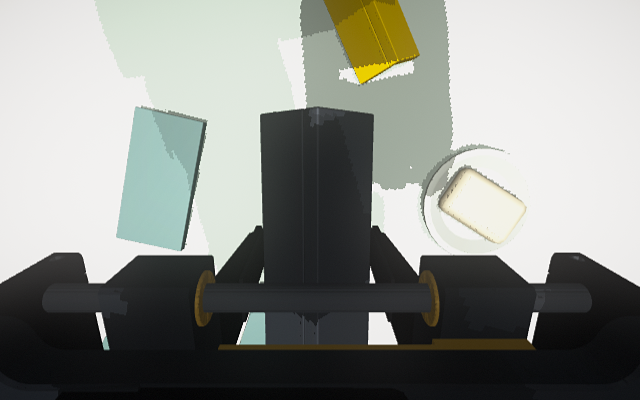

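Call:
{"method": "arm_command", "body": {
  "deltas": [
    [[1,0.11,-0.38,0.02,-0.045],[1,0.11,-0.38,0.02,-0.045],[1,0.11,-0.38,0.02,-0.045],[1,0.11,-0.38,0.02,-0.045],[1,0.11,-0.38,0.02,-0.045],[1,0.11,-0.38,0.02,-0.045],[1,0.11,-0.38,0.02,-0.045],[1,0.11,-0.38,0.02,-0.045],[1,0.11,-0.38,0.02,-0.045],[1,0.11,-0.38,0.02,-0.045],[1,0.11,-0.38,0.02,-0.045],[1,0.11,-0.38,0.02,-0.045]]
  ]
}}

```text
t: 27.63
eef_pos: [537.3, -145.6, 147.5]
tcp_rot: [3.127, -0.168, 2.989]
ft_force: [1.7, 0.8, -1.0]
opening: 0.633
```

Run:
```python
from h import *
s=st(); go(s,553.5,-189.4,110,-10.8,2)
```

```text
t 27.63 pos [ 537.3 -145.6  147.5] rpy deg [179.18  -9.64 171.26] F [ 1.7  0.8 -1. ] op 0.633
delta [ 16.2 -43.8 -37.5  -2.1] per row [ 0.0809 -0.219  -0.1877 -0.0229]
```

Call:
{"method": "arm_command", "body": {
  "deltas": [
    [[1,0.07,-0.19,-0.1,-0.02],[1,0.07,-0.18,-0.1,-0.02],[1,0,0,0,0],[1,0,0,0,0],[1,0,0,0,0]]
  ]
}}

```text
t: 28.05
eef_pos: [550.4, -192.5, 118.1]
tcp_rot: [3.125, -0.177, 2.945]
ft_force: [-0.5, 0.2, -0.4]
opening: 0.632
```

Run:
```python
from h import *
s=st(); go(s,552.9,-189.4,80,-10.8,2)
```

```text
t 28.05 pos [ 550.4 -192.5  118.1] rpy deg [179.08 -10.16 168.76] F [-0.5  0.2 -0.4] op 0.632
delta [  2.5   3.1 -38.1   0.4] per row [ 0.0127  0.0155 -0.1905  0.0049]
```

Call:
{"method": "arm_command", "body": {
  "deltas": [
    [[1,0.01,0.01,-0.25,0.004],[1,0.01,0.01,-0.22,0.004],[1,0,0,0,0],[1,0,0,0,0]]
  ]
}}

```text
t: 28.38
eef_pos: [551.7, -186.7, 69.8]
tcp_rot: [3.125, -0.179, 2.956]
ft_force: [0.4, 0.2, 0.4]
opening: 0.632
```

Call:
{"method": "arm_command", "body": {
  "deltas": [
    [[1,0.005,-0.02,-0.08,0],[1,0.005,-0.01,-0.08,0],[1,0,0,0,0],[1,0,0,0,0]]
  ]
}}

```text
t: 28.72
eef_pos: [553.7, -188.7, 55.3]
tcp_rot: [3.125, -0.176, 2.959]
ft_force: [-0.1, -0.1, -1.1]
opening: 0.63
```

Call:
{"method": "arm_command", "body": {
  "deltas": [
    [[1,-0.01,-0.01,-0.06,0],[1,0,0,-0.05,0],[1,0,0,0,0],[1,0,0,0,0]]
  ]
}}

```text
t: 29.05
eef_pos: [553.0, -190.1, 44.4]
tcp_rot: [3.126, -0.174, 2.958]
ft_force: [0.3, -0.2, -0.7]
opening: 0.631
```

Call:
{"method": "arm_command", "body": {
  "deltas": [
    [[1,0,0,-0.04,0],[1,0,0,-0.02,0],[1,0,0,0,0],[1,0,0,0,0]]
  ]
}}

```text
t: 29.38
eef_pos: [553.5, -190.1, 38.6]
tcp_rot: [3.126, -0.173, 2.958]
ft_force: [-0.9, 0.7, 0.6]
opening: 0.634
```

Call:
{"method": "arm_command", "body": {
  "deltas": [
    [[1,0,0,-0.03,0],[1,0,0,-0.03,0],[1,0,0,0,0]]
  ]
}}

```text
t: 29.63
eef_pos: [554.1, -189.7, 38.2]
tcp_rot: [3.126, -0.171, 2.958]
ft_force: [-1.2, 0.8, -1.0]
opening: 0.634
```

Call:
{"method": "arm_command", "body": {
  "deltas": [
    [[0,0,0,0,0],[0,0,0,0,0],[0,0,0,0,0],[0,0,0,0,0],[0,0,0,0.41,0],[0,0,0,0.41,0],[0,0,0,0.41,0],[0,0,0,0.41,0],[0,0,0,0.2,0],[0,0,0,0,0],[0,0,0,0,0]]
  ]
}}

```text
t: 30.55
eef_pos: [551.5, -189.0, 226.3]
tcp_rot: [3.124, -0.177, 2.958]
ft_force: [0.5, 0.8, -0.5]
opening: 1.0
```

```bash
python3 look.py guard 34.2 w14.png
python3 - <<'E'
from h import *
im=cv2.imread("pics/w14.png")[100:290,250:370]; cv2.imwrite("pics/w14z.png",cv2.resize(im,None,fx=3,fy=3,interpolation=cv2.INTER_CUBIC))
for n,(a,b,d,e) in {"side":(205,305,295,395),"scene":(200,320,235,355)}.items():
    c=cam(n); im=c["frame"][a:b,d:e]; cv2.imwrite(f"pics/{n}14z.png",cv2.cvtColor(cv2.resize(im,None,fx=5,fy=5),cv2.COLOR_RGB2BGR))
E
```

```text
t 30.55 pos [ 551.5 -189.   226.3] rpy deg [179.02 -10.15 169.48] F [ 0.5  0.8 -0.5] op 1.000
(314, 208) guard c [ 555.9 -191.7] L 147.9 (z7 161.6) W 60.4 yaw -10.7 cam axial off -52
delta [   4.4   -2.6 -189.1   -0.2] per row [ 0.0441 -0.0264 -1.8906 -0.004 ]
(42, 48) guard c [ 343.3 -425.3] L 85.4 (z7 93.3) W 83.1 yaw 70.0 cam axial off 281
delta [-208.3 -236.2 -189.1   80.5] per row [-2.0827 -2.3622 -1.8906  1.7894]
```

View pics/w14z.png

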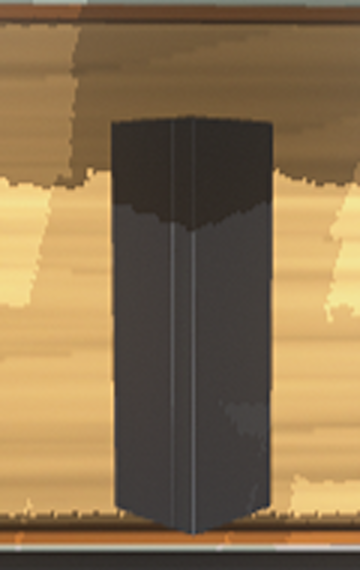

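View pics/side14z.png

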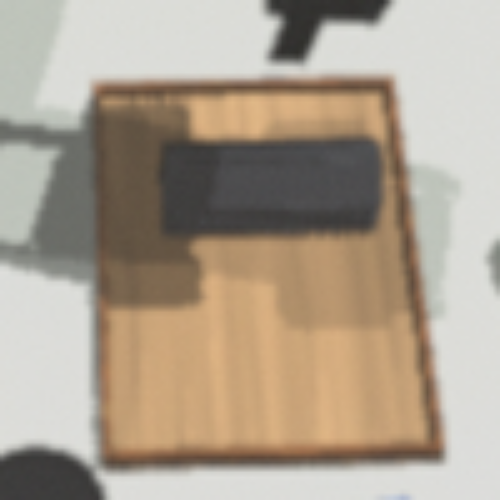

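View pics/scene14z.png

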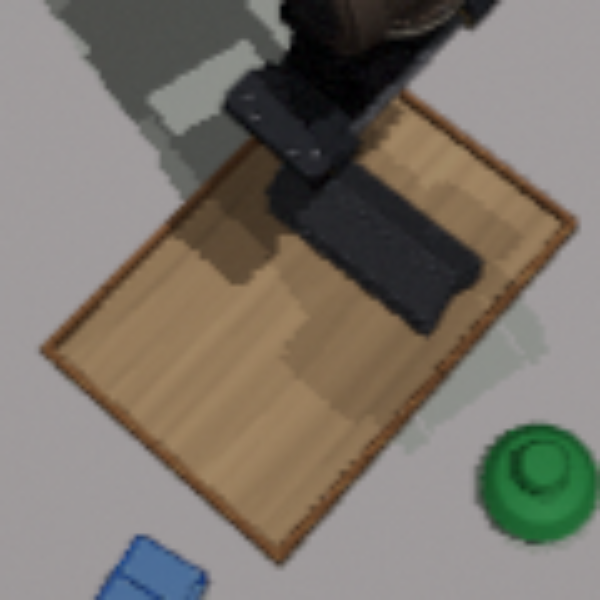

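Bundle of three looks fully nested: top at z≈72 matches and edges are coincident. I'll check flushness of the near ends from outside.

Call:
{"method": "arm_command", "body": {
  "deltas": [
    [[0,-0.33,0.06,-0.25,0],[0,-0.33,0.06,-0.25,0],[0,-0.33,0.06,-0.25,0],[0,0,0,0,0],[0,0,0,0,0]]
  ]
}}

```text
t: 31.12
eef_pos: [447.3, -168.3, 141.8]
tcp_rot: [3.119, -0.193, 2.959]
ft_force: [1.0, -0.1, 0.9]
opening: 1.003
```

Run:
```python
from h import *
st(); c=cam("wrist"); save(c,"w15.png"); print(c["C"])
# expected near-end outline if flush at axial -75 from centre
ax=np.array([.982,-.187]); n=np.array([.187,.982]); cen=np.array([555.3,-191.5])
for k in range(3):
    z=6+14.1*k
    for l,zz in((31.1,7),(-31.1,7),(0,38.2),(24,0),(-24,0)):
        p=cen-75*ax+l*n; print(k,l,zz,np.round(proj(c,[*p,z+zz]),1))
im=c["frame"]; cv2.imwrite("pics/w15z.png",cv2.cvtColor(cv2.resize(im[120:270,250:400],None,fx=4,fy=4,interpolation=cv2.INTER_CUBIC),cv2.COLOR_RGB2BGR))
```

```text
t 31.12 pos [ 447.3 -168.3  141.8] rpy deg [178.73 -11.04 169.56] F [ 1.  -0.1  0.9] op 1.003
[ 402.66331552 -165.25076985  324.36362782]
0 31.1 7 [343.9 246. ]
0 -31.1 7 [281.2 246.3]
0 0 38.2 [312.9 254.9]
0 24 0 [336.2 244.3]
0 -24 0 [288.8 244.5]
1 31.1 7 [345.5 249.7]
1 -31.1 7 [279.9 250. ]
1 0 38.2 [313.1 259.5]
1 24 0 [337.4 247.8]
1 -24 0 [287.9 248.1]
2 31.1 7 [347.2 253.8]
2 -31.1 7 [278.4 254.2]
2 0 38.2 [313.3 264.6]
2 24 0 [338.7 251.7]
2 -24 0 [286.9 252. ]
```

View pics/w15.png

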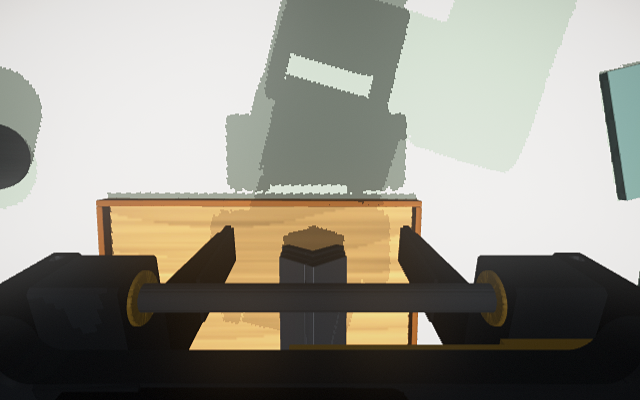

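View pics/w15z.png

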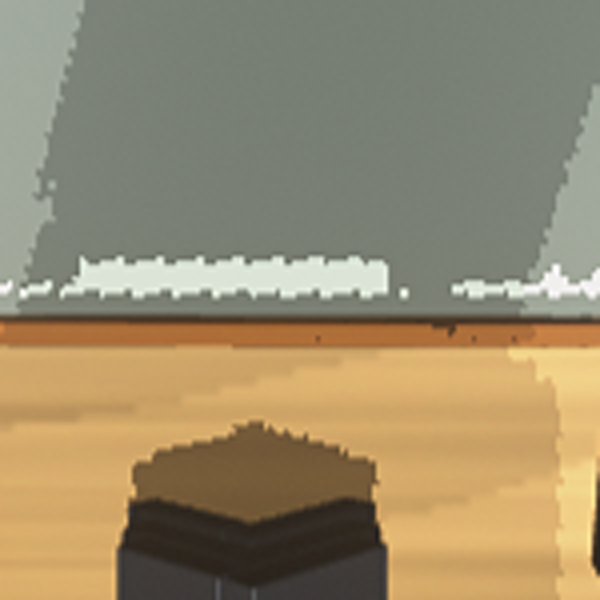

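Ends are flush to about 1.5 mm (corner rows 245/256/266 against 246/254/265 predicted). Pitch drift appears positive at low heights, so I'll work the tilt back low over free table on the way to the tiles.

Call:
{"method": "arm_command", "body": {
  "deltas": [
    [[0,0.05,0.34,-0.1,0.04],[0,0.05,0.34,-0.1,0.04],[0,0.05,0.34,-0.15,0.04],[0,0.05,0.34,-0.2,0.04],[0,0.05,0.34,-0.2,0.04],[0,0.05,0.34,-0.2,0.04],[0,0,0,0,0],[0,0,0,0,0]]
  ]
}}

```text
t: 31.83
eef_pos: [486.0, 42.8, 40.8]
tcp_rot: [3.121, -0.187, -3.13]
ft_force: [-0.2, -0.5, -0.4]
opening: 1.003
```

Call:
{"method": "arm_command", "body": {
  "deltas": [
    [[0,0.02,0,-0.04,0],[0,0.02,0,-0.04,0],[0,0.02,0,-0.02,0],[0,0.02,0,-0.02,0],[0,-0.02,0,-0.02,0],[0,-0.02,0,-0.02,0],[0,-0.02,0,-0.02,0],[0,-0.02,0,-0.02,0],[0,0,0,0,0]]
  ]
}}

```text
t: 32.58
eef_pos: [488.8, 38.2, 20.4]
tcp_rot: [3.122, -0.183, -3.137]
ft_force: [1.5, -0.3, 0.3]
opening: 1.002
```

Call:
{"method": "arm_command", "body": {
  "deltas": [
    [[0,0,0,0.2,-0.159],[0,0,0,0.2,-0.159],[0,0,0,0.2,-0.159],[0,0,0,0,-0.159],[0,0,0,0,-0.159],[0,0,0,0,-0.159],[0,0,0,0,-0.159],[0,0,0,0,-0.159],[0,0,0,0,-0.159],[0,0,0,0,-0.159],[0,0,0,0,-0.159],[0,0,0,0,-0.159]]
  ]
}}

```text
t: 33.58
eef_pos: [487.9, 38.2, 84.5]
tcp_rot: [3.118, -0.185, 1.643]
ft_force: [0.2, 0.2, 0.0]
opening: 1.0
```

Call:
{"method": "arm_command", "body": {
  "deltas": [
    [[0,-0.05,0.05,0.1,-0.159],[0,-0.05,0.05,0.1,-0.159],[0,-0.05,0.05,0.1,-0.159],[0,-0.05,0.05,0.1,-0.159],[0,-0.05,0.05,0.1,-0.159],[0,-0.05,0.05,0.1,-0.159],[0,-0.05,0.05,0.1,-0.159],[0,-0.05,0.05,0.1,-0.159],[0,-0.05,0.05,0.1,-0.159],[0,-0.05,0.05,0,-0.159],[0,0,0,0,-0.159],[0,0,0,0,-0.1]]
  ]
}}

```text
t: 34.58
eef_pos: [433.1, 89.3, 179.7]
tcp_rot: [3.12, -0.193, 0.192]
ft_force: [-0.4, -0.8, -0.4]
opening: 1.003
```

Run:
```python
from h import *
s=st(); print(np.round(s["joints"],3))
```

```text
t 34.58 pos [433.1  89.3 179.7] rpy deg [178.76 -11.06  10.99] F [-0.4 -0.8 -0.4] op 1.003
[0.05  0.218 2.146 0.01  0.583 1.423]
```

Call:
{"method": "arm_command", "body": {
  "deltas": [
    [[0,0,0.25,0.05,-0.08],[0,0,0.25,0.05,-0.08],[0,0,0.25,0,-0.03],[0,0,0,0,0],[0,0,0,0,0]]
  ]
}}

```text
t: 35.0
eef_pos: [432.0, 167.3, 191.4]
tcp_rot: [3.12, -0.196, 0.028]
ft_force: [0.0, -0.4, -0.1]
opening: 0.998
```

```bash
python3 look.py tile 0 w16.png
```

```text
t 35.00 pos [432.  167.3 191.4] rpy deg [178.78 -11.25   1.6 ] F [ 0.  -0.4 -0.1] op 0.998
(309, 207) [430.2 170.9 129.8  64.9   2.9]
delta [  -1.8    3.6 -188.4    1.3] per row [-0.0179  0.0358 -1.8843  0.029 ]
(176, 72) [575.8 319.  129.9  65.7  -2.8]
delta [ 143.8  151.7 -188.4   -4.4] per row [ 1.4381  1.5168 -1.8843 -0.0977]
(300, 47) [607.6 183.4 122.   65.2 -14.9]
delta [ 175.6   16.1 -188.4  -16.5] per row [ 1.7561  0.1608 -1.8843 -0.3666]
```

View pics/w16.png

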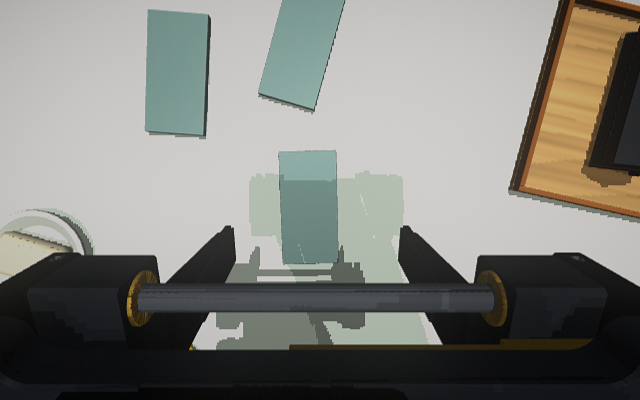

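Call:
{"method": "arm_command", "body": {
  "deltas": [
    [[0,0,0.02,-0.35,0.015],[0,0,0.02,-0.38,0.015],[0,0,0,-0.38,0],[0,0,0,-0.35,0],[0,0,0,-0.05,0],[0,0,0,0,0],[0,0,0,0,0]]
  ]
}}

```text
t: 35.63
eef_pos: [433.1, 166.9, 38.7]
tcp_rot: [3.123, -0.202, 0.05]
ft_force: [0.1, -0.2, 0.6]
opening: 1.0
```

Run:
```python
from h import *
s=st(); go(s,430.2,170.9,4,2.9,2)
```

```text
t 35.63 pos [433.1 166.9  38.7] rpy deg [178.93 -11.57   2.87] F [ 0.1 -0.2  0.6] op 1.000
delta [ -2.9   4.  -34.7   0. ] per row [-0.0143  0.0199 -0.1735  0.0003]
```

Call:
{"method": "arm_command", "body": {
  "deltas": [
    [[0,-0.01,0.03,-0.14,0],[0,-0.01,0.02,-0.12,0],[0,0,0,0,0],[0,-0.01,0,-0.06,0],[0,0,0,-0.02,0],[0,0,0,0,0],[0,0,0,0,0]]
  ]
}}

```text
t: 36.22
eef_pos: [437.1, 170.5, 16.6]
tcp_rot: [3.121, -0.222, 0.048]
ft_force: [0.2, 0.4, 0.4]
opening: 1.004
```

Call:
{"method": "arm_command", "body": {
  "deltas": [
    [[0,-0.05,0,-0.09,0],[0,-0.04,0,-0.07,0],[0,0,0,0,0],[0,0,0,0,0]]
  ]
}}

```text
t: 36.55
eef_pos: [431.9, 170.3, 6.8]
tcp_rot: [3.119, -0.226, 0.056]
ft_force: [0.3, 0.7, 0.5]
opening: 0.993
```

Call:
{"method": "arm_command", "body": {
  "deltas": [
    [[0,-0.025,0,-0.05,0],[0,0,0,0,0],[1,0,0,0,0],[1,0,0,0,0],[1,0,0,0,0],[1,0,0,0,0],[1,0,0,0,0],[1,0,0,0,0]]
  ]
}}

```text
t: 37.22
eef_pos: [432.5, 170.6, 5.9]
tcp_rot: [3.123, -0.226, 0.041]
ft_force: [-0.7, 0.4, -0.3]
opening: 0.681
```

Call:
{"method": "arm_command", "body": {
  "deltas": [
    [[1,0,0,0.2,0],[1,0,0,0.38,0],[1,0,0,0.38,0],[1,0,0,0.3,0],[1,0,0,0.1,0],[1,0,0,0,0],[1,0,0,0,0]]
  ]
}}

```text
t: 37.8
eef_pos: [432.8, 168.0, 112.2]
tcp_rot: [3.114, -0.226, 0.04]
ft_force: [0.5, -0.2, -1.2]
opening: 0.676
```

Run:
```python
from h import *
s=st(); go(s,527,-294,150,-10.8,12); c=cam("wrist"); save(c,"w17.png")
```

```text
t 37.80 pos [432.8 168.  112.2] rpy deg [178.42 -12.97   2.3 ] F [ 0.5 -0.2 -1.2] op 0.676
delta [  94.2 -462.    37.8  -13.1] per row [ 0.0785 -0.385   0.0315 -0.0243]
```

View pics/w17.png

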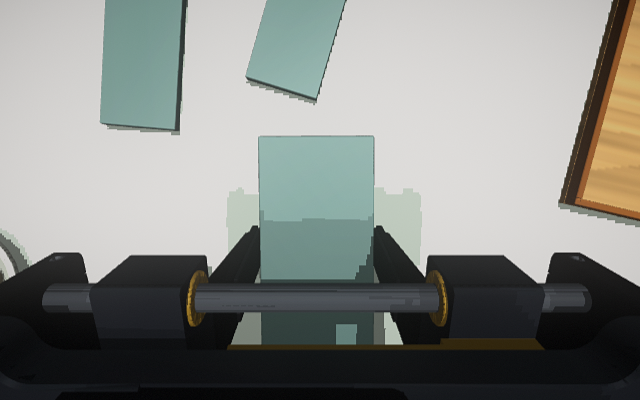

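Call:
{"method": "arm_command", "body": {
  "deltas": [
    [[1,0.08,-0.36,0.06,-0.024],[1,0.08,-0.36,0.06,-0.024],[1,0.08,-0.36,0.06,-0.024],[1,0.08,-0.36,0.06,-0.024],[1,0.08,-0.36,0.06,-0.024],[1,0.08,-0.36,0.04,-0.024],[1,0.08,-0.36,0.04,-0.024],[1,0.08,-0.36,0.04,-0.024],[1,0.08,-0.36,0.02,-0.024],[1,0.08,-0.36,0.02,-0.024],[1,0.08,-0.36,0.02,-0.024],[1,0.08,-0.36,0.02,-0.024]]
  ]
}}

```text
t: 38.85
eef_pos: [521.3, -279.0, 145.0]
tcp_rot: [3.114, -0.195, -0.188]
ft_force: [0.8, 1.1, -1.2]
opening: 0.676
```

Call:
{"method": "arm_command", "body": {
  "deltas": [
    [[1,0,0,0,0],[1,0,0,0,0]]
  ]
}}

```text
t: 39.02
eef_pos: [521.3, -286.3, 141.0]
tcp_rot: [3.114, -0.192, -0.196]
ft_force: [0.3, 0.5, -1.8]
opening: 0.676
```

Run:
```python
from h import *
s=st(); go(s,527,-294,60,-10.8,3); c=cam("wrist"); save(c,"w18.png")
```

```text
t 39.02 pos [ 521.3 -286.3  141. ] rpy deg [178.41 -11.01 -11.2 ] F [ 0.3  0.5 -1.8] op 0.676
delta [  5.7  -7.7 -81.    0.4] per row [ 0.019  -0.0258 -0.2698  0.003 ]
```

View pics/w18.png

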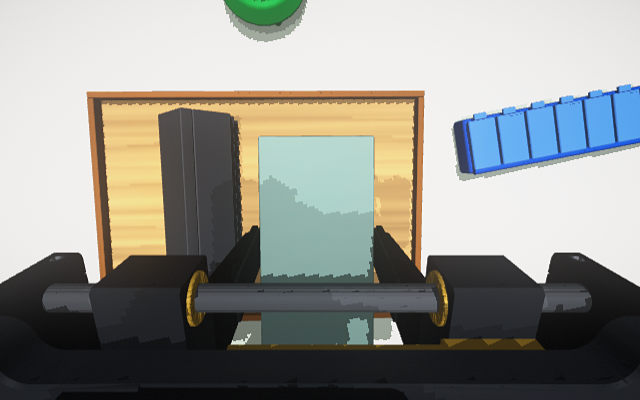

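Call:
{"method": "arm_command", "body": {
  "deltas": [
    [[1,0.03,-0.03,-0.3,0.003],[1,0.03,-0.03,-0.3,0.003],[1,0,0,-0.2,0],[1,0,0,0,0],[1,0,0,0,0]]
  ]
}}

```text
t: 39.48
eef_pos: [526.0, -287.8, 55.0]
tcp_rot: [3.114, -0.187, -0.187]
ft_force: [-0.4, -0.7, -0.2]
opening: 0.679
```

Run:
```python
from h import *
s=st(); go(s,527,-294,12,-10.8,3)
```

```text
t 39.48 pos [ 526.  -287.8   55. ] rpy deg [178.44 -10.7  -10.72] F [-0.4 -0.7 -0.2] op 0.679
delta [  1.   -6.2 -43.   -0.1] per row [ 0.0034 -0.0208 -0.1432 -0.0006]
```

Call:
{"method": "arm_command", "body": {
  "deltas": [
    [[1,0,-0.03,-0.13,0],[1,0,-0.02,-0.12,0],[1,0,0,0,0],[1,0,0,-0.06,0],[1,0,0,0,0],[1,0,0,0,0]]
  ]
}}

```text
t: 39.98
eef_pos: [527.1, -292.3, 24.1]
tcp_rot: [3.113, -0.19, -0.185]
ft_force: [0.3, -0.4, -1.1]
opening: 0.678
```

Call:
{"method": "arm_command", "body": {
  "deltas": [
    [[1,0,0,-0.05,0],[1,0,0,-0.05,0],[1,0,0,-0.02,0],[1,0,0,-0.02,0],[1,0,0,0,0]]
  ]
}}

```text
t: 40.4
eef_pos: [527.7, -292.9, 11.6]
tcp_rot: [3.111, -0.193, -0.184]
ft_force: [-0.0, 0.7, -1.4]
opening: 0.681
```

Call:
{"method": "arm_command", "body": {
  "deltas": [
    [[1,0,0,-0.03,0],[1,0,0,0,0],[0,0,0,0,0],[0,0,0,0,0],[0,0,0,0,0],[0,0,0,0.3,0],[0,0,0,0.41,0],[0,0,0,0.41,0],[0,0,0,0.41,0],[0,0,0,0.2,0],[0,0,0,0,0],[0,0,0,0,0]]
  ]
}}

```text
t: 41.4
eef_pos: [526.8, -292.5, 189.1]
tcp_rot: [3.11, -0.193, -0.185]
ft_force: [-0.1, -0.3, -0.2]
opening: 0.997
```

```bash
python3 look.py tile 6 w19.png
```

```text
t 41.40 pos [ 526.8 -292.5  189.1] rpy deg [178.21 -11.06 -10.6 ] F [-0.1 -0.3 -0.2] op 0.997
(312, 207) [ 525.7 -293.6  128.8   63.5  -10.6]
delta [  -1.1   -1.1 -180.1   -0. ] per row [-1.120e-02 -1.090e-02 -1.801e+00 -1.000e-04]
```

View pics/w19.png

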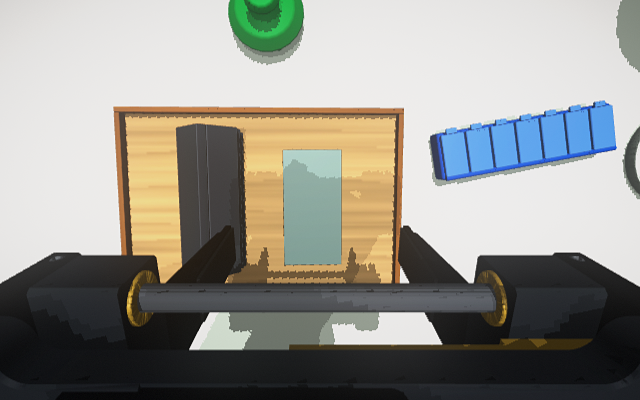

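Tile 1 lies flat at (525.7,-293.6), yaw -10.6°. Next is the tile near (610,183).

Call:
{"method": "arm_command", "body": {
  "deltas": [
    [[0,0.07,0.38,0.02,-0.008],[0,0.07,0.38,0.02,-0.008],[0,0.07,0.38,0.02,-0.008],[0,0.07,0.38,0.02,-0.008],[0,0.07,0.38,0.02,-0.008],[0,0.07,0.38,0.02,-0.008],[0,0.07,0.38,0.02,-0.008],[0,0.07,0.38,0.02,-0.008],[0,0.07,0.38,0.02,-0.008],[0,0.07,0.38,0.02,-0.008],[0,0.07,0.38,0.02,-0.008],[0,0.07,0.3,0.02,-0.008]]
  ]
}}

```text
t: 42.45
eef_pos: [603.5, 170.5, 187.8]
tcp_rot: [3.107, -0.16, -0.274]
ft_force: [0.6, 0.3, -0.5]
opening: 0.999
```

Call:
{"method": "arm_command", "body": {
  "deltas": [
    [[0,0,0,0,0],[0,0,0,0,0]]
  ]
}}

```text
t: 42.62
eef_pos: [603.0, 176.8, 183.0]
tcp_rot: [3.106, -0.155, -0.267]
ft_force: [-0.3, -1.0, -0.9]
opening: 1.0
```

```bash
python3 look.py tile 0 w20.png
```

```text
t 42.62 pos [603.  176.8 183. ] rpy deg [177.95  -8.88 -15.3 ] F [-0.3 -1.  -0.9] op 1.000
(188, 234) [602.3 317.8  78.   65.6  -3. ]
delta [  -0.7  141.  -180.    12.3] per row [-0.0071  1.4097 -1.8004  0.2733]
(302, 194) [612.2 182.7 129.4  65.1 -15. ]
delta [   9.2    5.9 -180.     0.3] per row [ 0.0919  0.0587 -1.8004  0.0067]
```

View pics/w20.png

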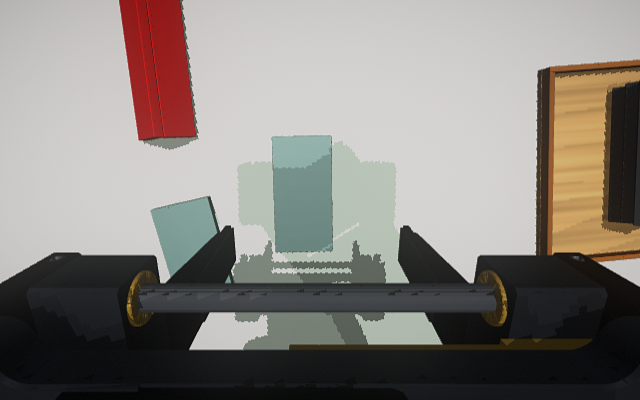

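Call:
{"method": "arm_command", "body": {
  "deltas": [
    [[0,0.05,0.05,-0.35,0.003],[0,0.04,0.04,-0.38,0.003],[0,0,0,-0.38,0],[0,0,0,-0.33,0],[0,0,0,0,0],[0,0,0,0,0]]
  ]
}}

```text
t: 43.17
eef_pos: [610.4, 178.7, 30.9]
tcp_rot: [3.105, -0.151, -0.268]
ft_force: [1.4, -0.0, 1.3]
opening: 1.002
```

Run:
```python
from h import *
s=st(); go(s,614.4,183.2,5.5,-15,2)
```

```text
t 43.17 pos [610.4 178.7  30.9] rpy deg [177.9   -8.67 -15.35] F [ 1.4 -0.   1.3] op 1.002
delta [  4.    4.5 -25.4   0.3] per row [ 0.0202  0.0227 -0.1271  0.0039]
```

Call:
{"method": "arm_command", "body": {
  "deltas": [
    [[0,0.02,0.03,-0.12,0.004],[0,0.01,0.02,-0.1,0.002],[0,0,0,0,0],[0,0,0,0,0]]
  ]
}}

```text
t: 43.5
eef_pos: [615.7, 182.3, 11.5]
tcp_rot: [3.107, -0.155, -0.266]
ft_force: [-0.1, -0.3, 0.1]
opening: 1.003
```

Call:
{"method": "arm_command", "body": {
  "deltas": [
    [[0,-0.02,0.01,-0.06,0],[0,0,0,-0.02,0],[0,0,0,0,0],[0,0,0,0,0]]
  ]
}}

```text
t: 43.83
eef_pos: [614.7, 184.0, 5.6]
tcp_rot: [3.109, -0.16, -0.265]
ft_force: [-0.2, -0.1, -0.2]
opening: 1.003
```

Call:
{"method": "arm_command", "body": {
  "deltas": [
    [[1,0,0,0,0],[1,0,0,0,0],[1,0,0,0,0],[1,0,0,0,0],[1,0,0,0,0],[1,0,0,0.2,0],[1,0,0,0.38,0],[1,0,0,0.38,0],[1,0,0,0.3,0],[1,0,0,0,0],[1,0,0,0,0]]
  ]
}}

```text
t: 44.75
eef_pos: [613.1, 183.8, 136.2]
tcp_rot: [3.108, -0.157, -0.265]
ft_force: [0.3, 0.7, 0.4]
opening: 0.287
```

Run:
```python
from h import *
s=st(); go(s,527.7,-292.9,130,-10.6,12); c=cam("wrist"); save(c,"w21.png")
```

```text
t 44.75 pos [613.1 183.8 136.2] rpy deg [178.09  -8.98 -15.17] F [0.3 0.7 0.4] op 0.287
delta [ -85.4 -476.7   -6.2    4.6] per row [-0.0712 -0.3972 -0.0052  0.0085]
```

View pics/w21.png

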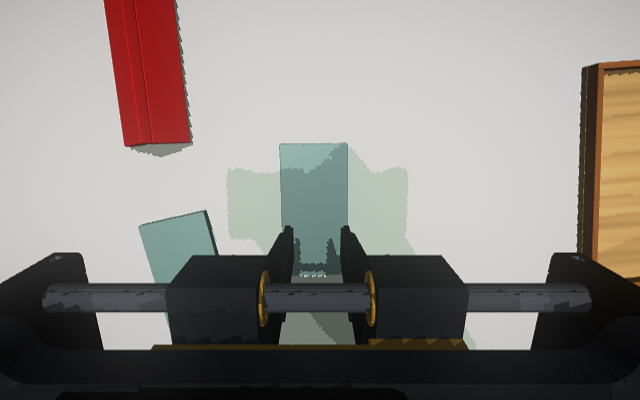

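The grasp missed: opening 0.287, tile still on the table. I lifted before the jaws had closed firmly, so I'll reopen, remeasure and retry.

Call:
{"method": "arm_command", "body": {
  "deltas": [
    [[0,0,0,0,0],[0,0,0,0,0],[0,0,0,0,0],[0,0,0,0,0],[0,0,0,0,0],[0,0,0,0,0],[0,0,0,0,0],[0,0,0,0,0]]
  ]
}}

```text
t: 45.47
eef_pos: [611.5, 183.3, 130.1]
tcp_rot: [3.104, -0.149, -0.264]
ft_force: [0.0, -0.1, 0.7]
opening: 0.746
```

```bash
python3 look.py tile 0 w22.png
```

```text
t 45.47 pos [611.5 183.3 130.1] rpy deg [177.85  -8.55 -15.14] F [ 0.  -0.1  0.7] op 0.746
(175, 249) [609.2 316.9  66.7  64.5  87.2]
delta [  -2.3  133.6 -127.1  -77.7] per row [-0.0226  1.3361 -1.2713 -1.7257]
(312, 207) [610.2 181.2 130.3  65.  -14.8]
delta [  -1.3   -2.1 -127.1    0.3] per row [-0.0126 -0.0209 -1.2713  0.0077]
```

Call:
{"method": "arm_command", "body": {
  "deltas": [
    [[0,0,0,-0.3,0.003],[0,0,0,-0.36,0.003],[0,0,0,-0.3,0],[0,0,0,0,0],[0,0,0,0,0],[0,0,0,0,0],[0,0,0,0,0]]
  ]
}}

```text
t: 46.1
eef_pos: [613.7, 183.9, 36.0]
tcp_rot: [3.108, -0.156, -0.26]
ft_force: [0.2, -0.1, 0.6]
opening: 0.996
```

Run:
```python
from h import *
s=st(); go(s,612.4,181.6,5,-14.9,2)
```

```text
t 46.10 pos [613.7 183.9  36. ] rpy deg [178.07  -8.93 -14.88] F [ 0.2 -0.1  0.6] op 0.996
delta [ -1.3  -2.3 -31.   -0. ] per row [-0.0063 -0.0117 -0.1552 -0.0002]
```

Call:
{"method": "arm_command", "body": {
  "deltas": [
    [[0,-0.01,-0.01,-0.13,0],[0,-0.01,-0.01,-0.12,0],[0,0,0,0,0],[0,0,0,-0.04,0],[0,0,0,0,0],[0,0,0,0,0]]
  ]
}}

```text
t: 46.6
eef_pos: [615.2, 182.8, 13.6]
tcp_rot: [3.113, -0.166, -0.26]
ft_force: [0.0, -0.6, 0.6]
opening: 0.999
```

Call:
{"method": "arm_command", "body": {
  "deltas": [
    [[0,-0.03,-0.01,-0.08,0],[0,-0.02,0,-0.05,0],[0,0,0,0,0],[0,0,0,0,0]]
  ]
}}

```text
t: 46.93
eef_pos: [611.9, 181.8, 3.0]
tcp_rot: [3.116, -0.172, -0.261]
ft_force: [-0.9, -0.4, 3.8]
opening: 1.001
```

Call:
{"method": "arm_command", "body": {
  "deltas": [
    [[0,0,0,0.015,0],[1,0,0,0,0],[1,0,0,0,0],[1,0,0,0,0],[1,0,0,0,0],[1,0,0,0,0],[1,0,0,0,0],[1,0,0,0,0],[1,0,0,0,0]]
  ]
}}

```text
t: 47.68
eef_pos: [610.8, 181.7, 3.2]
tcp_rot: [3.116, -0.171, -0.261]
ft_force: [0.3, -0.4, 0.4]
opening: 0.678
```

Call:
{"method": "arm_command", "body": {
  "deltas": [
    [[1,0,0,0.2,0],[1,0,0,0.38,0],[1,0,0,0.38,0],[1,0,0,0.3,0],[1,0,0,0,0],[1,0,0,0,0]]
  ]
}}

```text
t: 48.18
eef_pos: [607.6, 181.1, 130.7]
tcp_rot: [3.112, -0.163, -0.261]
ft_force: [-0.7, 0.9, -2.3]
opening: 0.679
```

Run:
```python
from h import *
s=st(); go(s,527.7,-292.9,130,-10.6,12); c=cam("wrist"); save(c,"w23.png")
```

```text
t 48.18 pos [607.6 181.1 130.7] rpy deg [178.32  -9.34 -14.94] F [-0.7  0.9 -2.3] op 0.679
delta [ -79.9 -474.    -0.7    4.3] per row [-0.0666 -0.395  -0.0006  0.008 ]
```

View pics/w23.png

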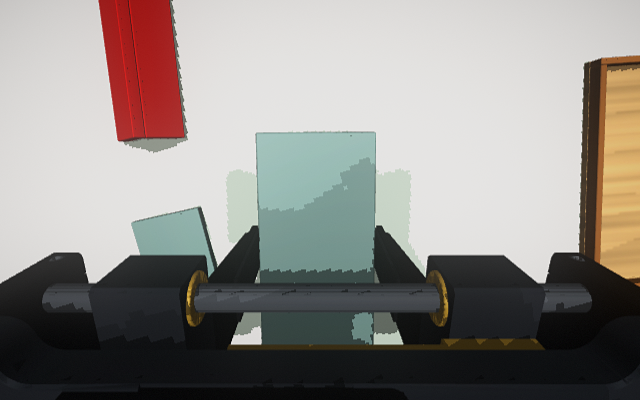

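Call:
{"method": "arm_command", "body": {
  "deltas": [
    [[1,-0.065,-0.37,0.02,0.008],[1,-0.065,-0.37,0.02,0.008],[1,-0.065,-0.37,0.02,0.008],[1,-0.065,-0.37,0.02,0.008],[1,-0.065,-0.37,0.02,0.008],[1,-0.065,-0.37,0.02,0.008],[1,-0.065,-0.37,0.02,0.008],[1,-0.065,-0.37,0.02,0.008],[1,-0.065,-0.37,0.02,0.008],[1,-0.065,-0.37,0.02,0.008],[1,-0.065,-0.37,0.02,0.008],[1,-0.065,-0.35,0.02,0.008]]
  ]
}}

```text
t: 49.23
eef_pos: [516.4, -271.0, 134.3]
tcp_rot: [3.114, -0.135, -0.172]
ft_force: [2.3, 0.1, -2.3]
opening: 0.679
```

Call:
{"method": "arm_command", "body": {
  "deltas": [
    [[1,0,0,0,0],[1,0,0,0,0]]
  ]
}}

```text
t: 49.4
eef_pos: [513.8, -277.5, 131.0]
tcp_rot: [3.114, -0.132, -0.179]
ft_force: [-0.5, 0.3, -2.2]
opening: 0.681
```

Run:
```python
from h import *
s=st(); go(s,526.3,-292.6,60,-10.6,2)
```

```text
t 49.40 pos [ 513.8 -277.5  131. ] rpy deg [178.45  -7.54 -10.27] F [-0.5  0.3 -2.2] op 0.681
delta [ 12.5 -15.1 -71.   -0.3] per row [ 0.0625 -0.0753 -0.3548 -0.0037]
```

Call:
{"method": "arm_command", "body": {
  "deltas": [
    [[1,0.06,-0.08,-0.3,-0.004],[1,0.06,-0.07,-0.3,-0.004],[1,0,0,0,0],[1,0,0,0,0],[1,0,0,0,0]]
  ]
}}

```text
t: 49.82
eef_pos: [524.6, -289.5, 65.1]
tcp_rot: [3.117, -0.125, -0.186]
ft_force: [-0.1, 0.4, -2.3]
opening: 0.679
```

Run:
```python
from h import *
s=st(); go(s,526.3,-292.6,19,-10.6,2); c=cam("wrist"); save(c,"w24.png")
```

```text
t 49.82 pos [ 524.6 -289.5   65.1] rpy deg [178.61  -7.14 -10.65] F [-0.1  0.4 -2.3] op 0.679
delta [  1.7  -3.1 -46.1   0. ] per row [ 0.0087 -0.0153 -0.2305  0.0005]
```

View pics/w24.png

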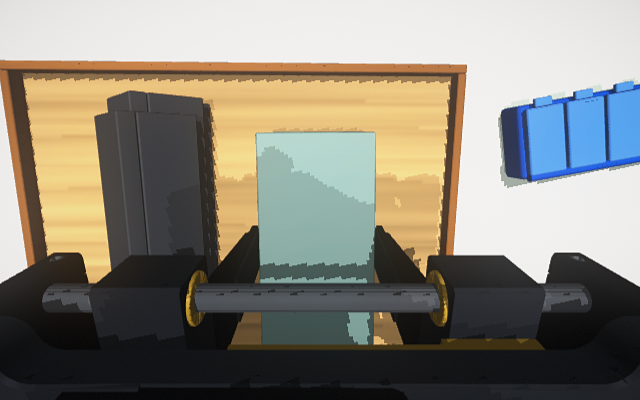

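Run:
```python
from h import *
im=cv2.imread("pics/w24.png")[50:300,0:330]; cv2.imwrite("pics/w24z.png",cv2.resize(im,None,fx=2.4,fy=2.4,interpolation=cv2.INTER_CUBIC))
for n,(a,b,d,e) in {"side":(205,305,295,395),"scene":(200,320,235,355)}.items():
    c=cam(n); im=c["frame"][a:b,d:e]; cv2.imwrite(f"pics/{n}24z.png",cv2.cvtColor(cv2.resize(im,None,fx=5,fy=5),cv2.COLOR_RGB2BGR))
```

```text
(no output)
```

View pics/w24z.png

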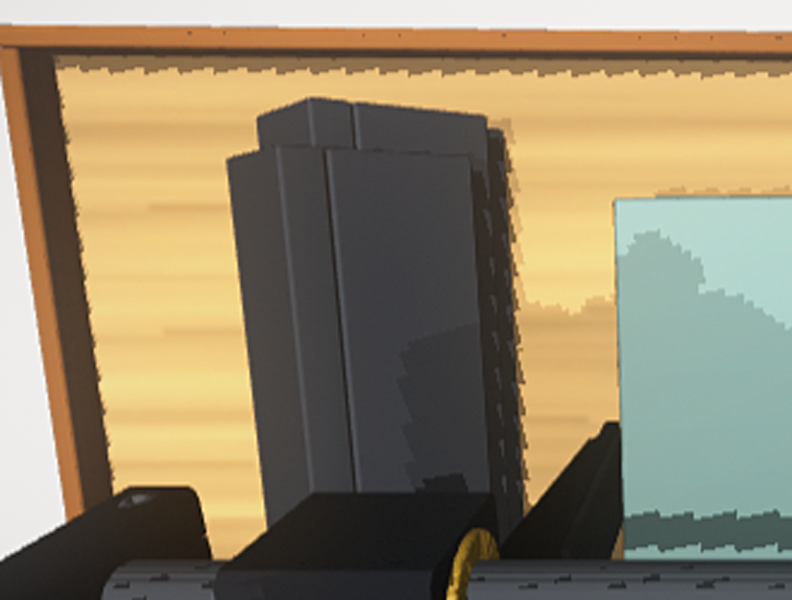

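View pics/side24z.png

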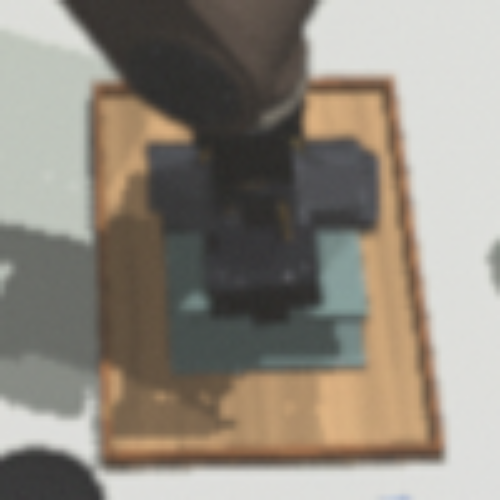

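View pics/scene24z.png

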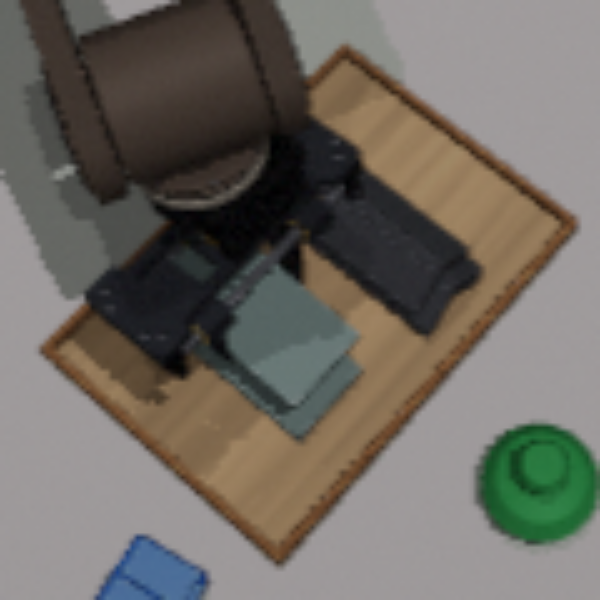

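The top guard has been knocked about 1-2 cm toward -x along the bundle; it was flush in the previous picture and nothing of mine passed lower than 128 mm there. I'll finish this tile first, then mend it.

Call:
{"method": "arm_command", "body": {
  "deltas": [
    [[1,0.01,-0.02,-0.14,0],[1,0.01,-0.02,-0.12,0],[1,0,0,0,0],[1,0,0,0,0]]
  ]
}}

```text
t: 50.3
eef_pos: [528.8, -294.1, 44.0]
tcp_rot: [3.113, -0.134, -0.184]
ft_force: [-1.0, 0.1, -1.2]
opening: 0.678
```

Call:
{"method": "arm_command", "body": {
  "deltas": [
    [[1,-0.02,0.01,-0.1,0],[1,-0.02,0.01,-0.07,0],[1,0,0,0,0],[1,0,0,0,0]]
  ]
}}

```text
t: 50.63
eef_pos: [524.5, -291.9, 26.7]
tcp_rot: [3.113, -0.135, -0.184]
ft_force: [0.1, 0.0, -1.3]
opening: 0.679
```

Call:
{"method": "arm_command", "body": {
  "deltas": [
    [[1,0.015,-0.005,-0.03,0],[1,0,0,-0.03,0],[1,0,0,-0.01,0],[1,0,0,0,0],[1,0,0,0,0]]
  ]
}}

```text
t: 51.05
eef_pos: [526.3, -292.6, 19.9]
tcp_rot: [3.112, -0.136, -0.184]
ft_force: [-0.7, 0.4, 2.1]
opening: 0.68
```

Right on target. I'll press slightly and release.

Call:
{"method": "arm_command", "body": {
  "deltas": [
    [[1,0,0,-0.02,0],[1,0,0,-0.02,0],[0,0,0,0,0],[0,0,0,0,0],[0,0,0,0,0],[0,0,0,0,0],[0,0,0,0.3,0],[0,0,0,0.4,0],[0,0,0,0.4,0],[0,0,0,0.4,0],[0,0,0,0,0],[0,0,0,0,0]]
  ]
}}

```text
t: 52.05
eef_pos: [526.0, -292.4, 173.7]
tcp_rot: [3.112, -0.136, -0.183]
ft_force: [0.7, -0.0, -0.8]
opening: 0.999
```

```bash
python3 look.py tile 16 w25.png
python3 - <<'E'
from h import *
im=cv2.imread("pics/w25.png")[90:300,150:420]; cv2.imwrite("pics/w25z.png",cv2.resize(im,None,fx=2.8,fy=2.8,interpolation=cv2.INTER_CUBIC))
E
```

```text
t 52.05 pos [ 526.  -292.4  173.7] rpy deg [178.29  -7.79 -10.51] F [ 0.7 -0.  -0.8] op 0.999
(312, 200) [ 526.1 -293.7  128.5   64.1  -10.1]
delta [ 1.000e-01 -1.300e+00 -1.547e+02  4.000e-01] per row [ 7.0000e-04 -1.2600e-02 -1.5471e+00  9.2000e-03]
```

View pics/w25z.png

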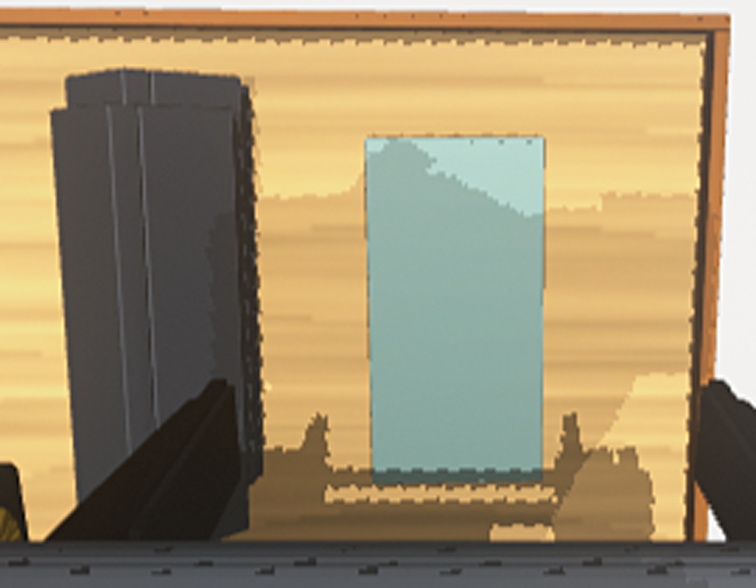

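Tile 2 is flush on tile 1: (526.1,-293.7) against (525.7,-293.6). Now I'll look at the knocked bundle.

Call:
{"method": "arm_command", "body": {
  "deltas": [
    [[0,0.06,0.31,0.2,0],[0,0.06,0.31,0.2,0],[0,0.06,0.31,0.2,0],[0,0,0,0,0],[0,0,0,0,0]]
  ]
}}

```text
t: 52.52
eef_pos: [543.3, -196.5, 228.8]
tcp_rot: [3.115, -0.128, -0.187]
ft_force: [-0.2, -0.4, -0.1]
opening: 1.002
```

```bash
python3 look.py guard 34.2 w26.png
python3 - <<'E'
from h import *
im=cv2.imread("pics/w26.png")[90:300,200:470]; cv2.imwrite("pics/w26z.png",cv2.resize(im,None,fx=2.8,fy=2.8,interpolation=cv2.INTER_CUBIC))
E
```

```text
t 52.52 pos [ 543.3 -196.5  228.8] rpy deg [178.47  -7.32 -10.71] F [-0.2 -0.4 -0.1] op 1.002
(304, 192) guard c [ 549.8 -190.4] L 158.7 (z7 173.4) W 60.5 yaw -10.9 cam axial off 52
delta [   6.6    6.1 -191.6   -0.2] per row [ 0.0655  0.0611 -1.9159 -0.0042]
```

View pics/w26z.png

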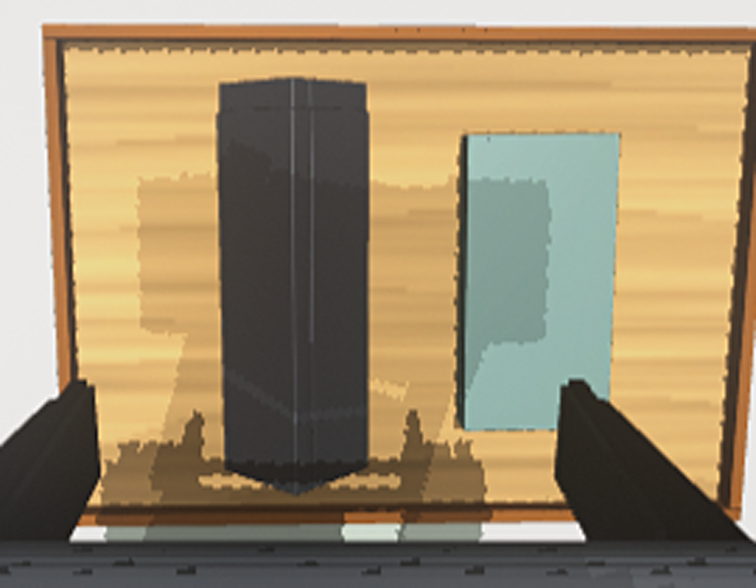

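Run:
```python
from h import *
im=cv2.imread("pics/w26.png")[108:148,268:342]; im=np.clip(im.astype(float)*2.2,0,255).astype(np.uint8); cv2.imwrite("pics/w26zz.png",cv2.resize(im,None,fx=10,fy=10,interpolation=cv2.INTER_CUBIC))
```

```text
(no output)
```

View pics/w26zz.png

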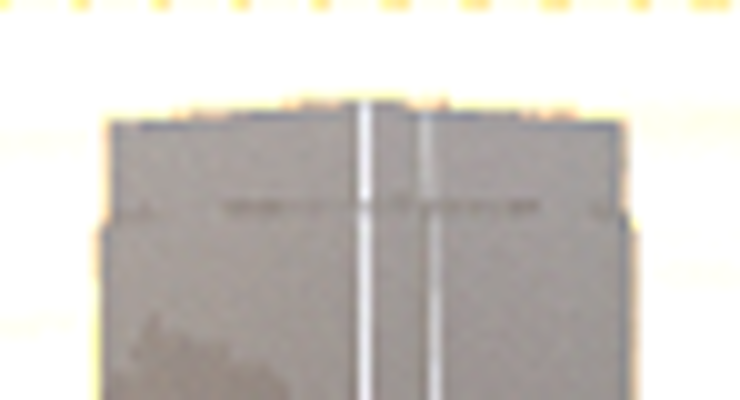

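Run:
```python
from h import *
st(); c=cam("wrist"); ax=np.array([.982,-.187])
def a(u,v,z): return onz(c,u,v,z)[:2]@ax
print("ridge",a(304.5,118.0,58.3)-a(304.5,128.7,72.4),"leg L",a(279,120.2,27.1)-a(278.3,130,41.2),"leg R",a(329.8,120.2,27.1)-a(330.8,130,41.2))
print("far end low, centre:",a(304.5,118,58.3)-75,"G1ref",np.array([553.4,-191])@ax,"G2 ref",np.array([555.3,-191.5])@ax)
```

```text
t 52.57 pos [ 543.3 -196.8  228.8] rpy deg [178.48  -7.33 -10.74] F [-0.2 -0.4  1.1] op 1.001
ridge 11.856964148742122 leg L 11.770870127774629 leg R 11.816886280629888
far end low, centre: 581.0540102351106 G1ref 579.1558 G2 ref 581.1151
```

The step is 11.8 mm on three independent features. I'll regrip the top guard and shift it back by (11.6,-2.2).

Call:
{"method": "arm_command", "body": {
  "deltas": [
    [[0,0.02,0.04,-0.38,0],[0,0.02,0.04,-0.38,0],[0,0,0,-0.38,0],[0,0,0,-0.1,0],[0,0,0,0,0],[0,0,0,0,0]]
  ]
}}

```text
t: 53.12
eef_pos: [544.2, -194.1, 94.0]
tcp_rot: [3.116, -0.122, -0.195]
ft_force: [-0.8, 0.2, -0.1]
opening: 0.999
```

Run:
```python
from h import *
s=st(); go(s,548,-189.6,38,-10.8,2)
```

```text
t 53.12 pos [ 544.2 -194.1   94. ] rpy deg [178.53  -7.01 -11.15] F [-0.8  0.2 -0.1] op 0.999
delta [  3.8   4.5 -56.    0.3] per row [ 0.019   0.0226 -0.2801  0.0039]
```

Call:
{"method": "arm_command", "body": {
  "deltas": [
    [[0,0.02,0.04,-0.2,0.004],[0,0,0.03,-0.2,0.004],[0,0,0,0,0],[0,0,0,-0.06,0],[0,0,0,0,0],[0,0,0,0,0]]
  ]
}}

```text
t: 53.62
eef_pos: [547.9, -191.4, 50.8]
tcp_rot: [3.114, -0.128, -0.192]
ft_force: [-0.4, 0.0, -0.6]
opening: 1.001
```

Call:
{"method": "arm_command", "body": {
  "deltas": [
    [[0,-0.01,0.02,-0.08,0],[0,-0.01,0,-0.05,0],[0,0,0,0,0],[0,0,0,0,0]]
  ]
}}

```text
t: 53.95
eef_pos: [546.7, -190.2, 39.3]
tcp_rot: [3.113, -0.132, -0.192]
ft_force: [0.1, 0.2, -0.8]
opening: 0.999
```

Call:
{"method": "arm_command", "body": {
  "deltas": [
    [[0,0,0,-0.025,0],[0,0,0,0,0],[1,0,0,0,0],[1,0,0,0,0],[1,0,0,0,0],[1,0,0,0,0],[1,0,0,0,0],[1,0,0,0,0],[1,0,0,0,0],[1,0,0,0,0]]
  ]
}}

```text
t: 54.78
eef_pos: [547.0, -190.0, 37.1]
tcp_rot: [3.113, -0.133, -0.192]
ft_force: [0.6, 0.7, -1.0]
opening: 0.634
```

Call:
{"method": "arm_command", "body": {
  "deltas": [
    [[1,0,0,0.06,0],[1,0,0,0.06,0],[1,0,0,0,0],[1,0,0,0,0]]
  ]
}}

```text
t: 55.12
eef_pos: [546.8, -190.0, 50.3]
tcp_rot: [3.113, -0.132, -0.192]
ft_force: [0.6, 0.7, -1.0]
opening: 0.633
```

Run:
```python
from h import *
s=st(); save(cam("wrist"),"w27.png")
```

```text
t 55.12 pos [ 546.8 -190.    50.3] rpy deg [178.36  -7.56 -11.  ] F [ 0.6  0.7 -1. ] op 0.633
```

View pics/w27.png

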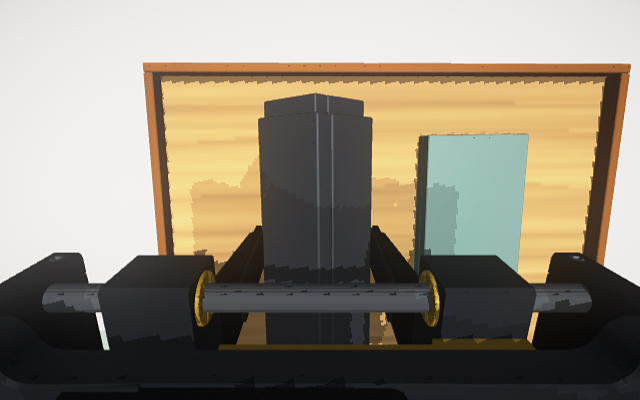

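Call:
{"method": "arm_command", "body": {
  "deltas": [
    [[1,0.06,-0.01,0,0],[1,0.04,-0.01,0,0],[1,0,0,0,0],[1,0,0,0,0]]
  ]
}}

```text
t: 55.5
eef_pos: [558.2, -192.4, 50.3]
tcp_rot: [3.113, -0.132, -0.192]
ft_force: [0.7, -0.5, -1.4]
opening: 0.633
```

Call:
{"method": "arm_command", "body": {
  "deltas": [
    [[1,0,0,-0.05,0],[1,0,0,-0.05,0],[1,0,0,0,0],[1,0,0,0,0]]
  ]
}}

```text
t: 55.83
eef_pos: [557.9, -192.2, 38.6]
tcp_rot: [3.113, -0.131, -0.192]
ft_force: [-0.2, -0.2, -1.2]
opening: 0.635
```

Call:
{"method": "arm_command", "body": {
  "deltas": [
    [[1,0.004,0,-0.03,0],[1,0,0,-0.03,0],[1,0,0,0,0],[0,0,0,0,0],[0,0,0,0,0],[0,0,0,0,0],[0,0,0,0,0],[0,0,0,0.3,0],[0,0,0,0.4,0],[0,0,0,0.4,0],[0,0,0,0.4,0],[0,0,0,0.3,0]]
  ]
}}

```text
t: 56.83
eef_pos: [554.8, -190.7, 214.8]
tcp_rot: [3.116, -0.12, -0.192]
ft_force: [0.2, -0.5, 0.4]
opening: 0.998
```

Call:
{"method": "arm_command", "body": {
  "deltas": [
    [[0,0,0,0,0],[0,0,0,0,0]]
  ]
}}

```text
t: 57.0
eef_pos: [556.7, -191.5, 221.7]
tcp_rot: [3.113, -0.13, -0.192]
ft_force: [0.4, -0.3, -0.9]
opening: 0.997
```

```bash
python3 look.py guard 34.2 w28.png
python3 - <<'E'
from h import *
im=cv2.imread("pics/w28.png")[90:300,200:470]; im=np.clip(im.astype(float)*1.6,0,255).astype(np.uint8);cv2.imwrite("pics/w28z.png",cv2.resize(im,None,fx=2.8,fy=2.8,interpolation=cv2.INTER_CUBIC))
E
```

```text
t 57.00 pos [ 556.7 -191.5  221.7] rpy deg [178.38  -7.46 -10.99] F [ 0.4 -0.3 -0.9] op 0.997
(312, 200) guard c [ 555.6 -192.6] L 147.1 (z7 161.0) W 59.8 yaw -10.9 cam axial off 58
delta [-1.100e+00 -1.100e+00 -1.845e+02  1.000e-01] per row [-0.0105 -0.0107 -1.8453  0.002 ]
```

View pics/w28z.png

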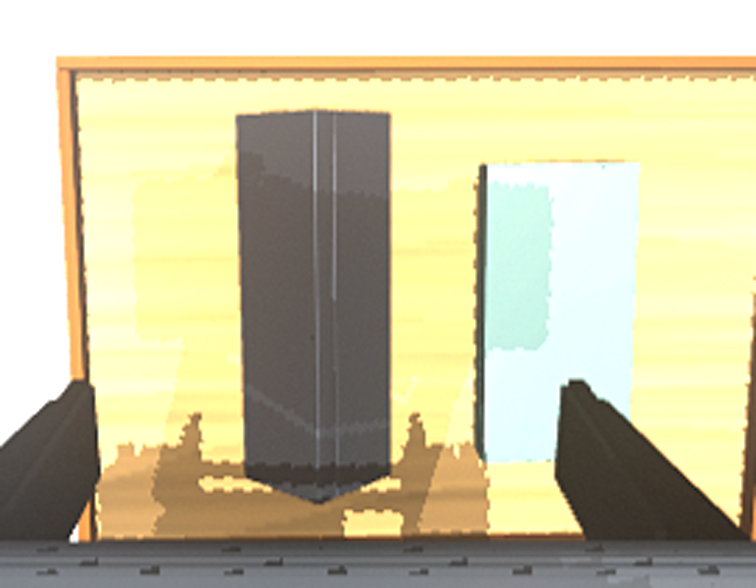

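The bundle is flush again (no step, L 147 as for a single guard). Now the last tile, at (576,319).

Call:
{"method": "arm_command", "body": {
  "deltas": [
    [[0,0.02,0.4,0,0.015],[0,0.02,0.4,0,0.015],[0,0.02,0.4,0,0.015],[0,0.02,0.4,0,0.015],[0,0.02,0.4,0,0.015],[0,0.02,0.4,0,0.015],[0,0.02,0.4,0,0.015],[0,0.02,0.4,0,0.015],[0,0.02,0.4,0,0.015],[0,0.02,0.4,0,0.015],[0,0.02,0.4,0,0.015],[0,0.02,0.4,0,0.015]]
  ]
}}

```text
t: 58.05
eef_pos: [573.2, 299.7, 200.8]
tcp_rot: [3.107, -0.104, -0.056]
ft_force: [0.8, -0.2, -0.5]
opening: 1.005
```

Call:
{"method": "arm_command", "body": {
  "deltas": [
    [[0,0.05,0.1,0,0.01],[0,0,0,0,0],[0,0,0,0,0]]
  ]
}}

```text
t: 58.3
eef_pos: [575.9, 316.9, 194.2]
tcp_rot: [3.104, -0.097, -0.039]
ft_force: [0.1, 0.5, -0.9]
opening: 1.0
```

```bash
python3 look.py tile 0 w29.png
```

```text
t 58.30 pos [575.9 316.9 194.2] rpy deg [177.87  -5.55  -2.22] F [ 0.1  0.5 -0.9] op 1.000
(306, 188) [576.1 319.8 129.4  64.9  -2.8]
delta [   0.2    2.9 -191.2   -0.6] per row [ 1.9000e-03  2.8900e-02 -1.9125e+00 -1.2800e-02]
```

View pics/w29.png

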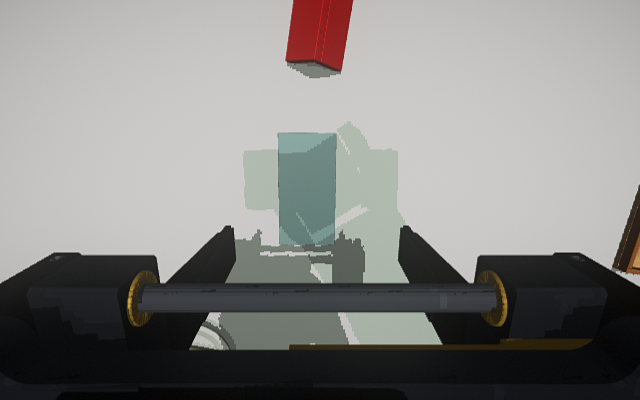

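Call:
{"method": "arm_command", "body": {
  "deltas": [
    [[0,0.01,0.04,-0.35,-0.006],[0,0.01,0.03,-0.38,-0.006],[0,0,0,-0.38,0],[0,0,0,-0.38,0],[0,0,0,0,0],[0,0,0,0,0]]
  ]
}}

```text
t: 58.85
eef_pos: [579.2, 312.9, 42.3]
tcp_rot: [3.105, -0.099, -0.061]
ft_force: [0.6, 0.1, 0.9]
opening: 0.997
```

Run:
```python
from h import *
s=st(); go(s,577.3,320.8,4,-2.8,2)
```

```text
t 58.85 pos [579.2 312.9  42.3] rpy deg [177.91  -5.68  -3.47] F [0.6 0.1 0.9] op 0.997
delta [ -1.9   7.9 -38.3   0.7] per row [-0.0096  0.0397 -0.1916  0.0075]
```

Call:
{"method": "arm_command", "body": {
  "deltas": [
    [[0,-0.01,0.04,-0.16,0.008],[0,-0.01,0.03,-0.15,0.006],[0,0,0,0,0],[0,0,0,0,0]]
  ]
}}

```text
t: 59.18
eef_pos: [580.5, 317.5, 17.3]
tcp_rot: [3.108, -0.105, -0.054]
ft_force: [1.0, -0.4, 0.3]
opening: 1.001
```

Call:
{"method": "arm_command", "body": {
  "deltas": [
    [[0,-0.03,0.02,-0.08,0],[0,-0.02,0.01,-0.07,0],[0,0,0,0,0],[0,0,0,0,0]]
  ]
}}

```text
t: 59.52
eef_pos: [576.7, 321.0, 5.3]
tcp_rot: [3.11, -0.11, -0.055]
ft_force: [0.3, -0.6, 0.1]
opening: 0.997
```

Call:
{"method": "arm_command", "body": {
  "deltas": [
    [[0,0,0,-0.015,0],[0,0,0,0,0],[1,0,0,0,0],[1,0,0,0,0],[1,0,0,0,0],[1,0,0,0,0],[1,0,0,0,0],[1,0,0,0,0],[1,0,0,0,0],[1,0,0,0,0]]
  ]
}}

```text
t: 60.35
eef_pos: [577.1, 321.4, 4.6]
tcp_rot: [3.111, -0.111, -0.055]
ft_force: [-0.2, -0.1, 0.1]
opening: 0.678
```

Call:
{"method": "arm_command", "body": {
  "deltas": [
    [[1,0,0,0.2,0],[1,0,0,0.38,0],[1,0,0,0.38,0],[1,0,0,0.3,0],[1,0,0,0,0],[1,0,0,0,0]]
  ]
}}

```text
t: 60.85
eef_pos: [574.3, 320.1, 132.7]
tcp_rot: [3.108, -0.104, -0.054]
ft_force: [0.0, 0.5, -1.9]
opening: 0.68
```

Run:
```python
from h import *
s=st(); go(s,527,-292.8,130,-10.5,16); c=cam("wrist"); save(c,"w30.png")
```

```text
t 60.85 pos [574.3 320.1 132.7] rpy deg [178.05  -5.98  -3.11] F [ 0.   0.5 -1.9] op 0.680
delta [ -47.3 -612.9   -2.7   -7.4] per row [-0.0296 -0.383  -0.0017 -0.0103]
```

View pics/w30.png

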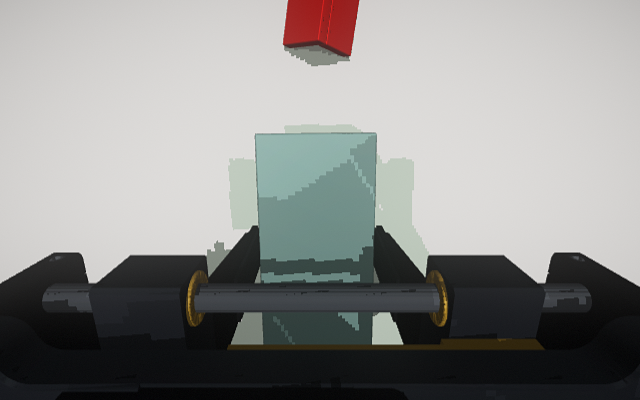

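Call:
{"method": "arm_command", "body": {
  "deltas": [
    [[1,-0.03,-0.39,0.02,-0.011],[1,-0.03,-0.39,0.02,-0.011],[1,-0.03,-0.39,0.02,-0.011],[1,-0.03,-0.39,0.02,-0.011],[1,-0.03,-0.39,0.02,-0.011],[1,-0.03,-0.39,0.02,-0.011],[1,-0.03,-0.39,0.02,-0.011],[1,-0.03,-0.39,0.02,-0.011],[1,-0.03,-0.39,0.02,-0.011],[1,-0.03,-0.39,0.02,-0.011],[1,-0.03,-0.39,0.02,-0.011],[1,-0.03,-0.39,0.02,-0.011]]
  ]
}}

```text
t: 61.9
eef_pos: [526.5, -160.0, 139.6]
tcp_rot: [3.107, -0.081, -0.152]
ft_force: [1.0, 0.3, -1.0]
opening: 0.676
```

Run:
```python
from h import *
s=st(); go(s,526.8,-292.7,130,-10.5,4)
```

```text
t 61.90 pos [ 526.5 -160.   139.6] rpy deg [178.01  -4.63  -8.68] F [ 1.   0.3 -1. ] op 0.676
delta [   0.3 -132.7   -9.6   -1.8] per row [ 0.0008 -0.3317 -0.0239 -0.0101]
```

Call:
{"method": "arm_command", "body": {
  "deltas": [
    [[1,0.02,-0.33,0.02,-0.01],[1,0.02,-0.33,0.02,-0.01],[1,0.02,-0.33,0.02,-0.008],[1,0,-0.22,0,0],[1,0,0,0,0],[1,0,0,0,0],[1,0,0,0,0]]
  ]
}}

```text
t: 62.48
eef_pos: [526.3, -293.7, 135.0]
tcp_rot: [3.112, -0.067, -0.185]
ft_force: [-0.9, 1.3, -1.9]
opening: 0.68
```

Run:
```python
from h import *
s=st(); go(s,526.8,-292.7,70,-10.5,2)
```

```text
t 62.48 pos [ 526.3 -293.7  135. ] rpy deg [178.29  -3.81 -10.62] F [-0.9  1.3 -1.9] op 0.680
delta [  0.5   1.  -65.    0.1] per row [ 0.0023  0.0051 -0.3251  0.0013]
```

Call:
{"method": "arm_command", "body": {
  "deltas": [
    [[1,0,0.01,-0.35,0],[1,0,0,-0.3,0],[1,0,0,0,0],[1,0,0,0,0],[1,0,0,-0.1,0],[1,0,0,0,0],[1,0,0,0,0]]
  ]
}}

```text
t: 63.07
eef_pos: [527.6, -286.8, 59.5]
tcp_rot: [3.112, -0.067, -0.179]
ft_force: [-0.2, 0.1, -0.4]
opening: 0.674
```

Call:
{"method": "arm_command", "body": {
  "deltas": [
    [[1,0,-0.04,-0.08,-0.003],[1,0,-0.03,-0.08,-0.003],[1,0,0,0,0],[1,0,0,0,0]]
  ]
}}

```text
t: 63.4
eef_pos: [528.7, -295.1, 44.6]
tcp_rot: [3.11, -0.071, -0.184]
ft_force: [0.0, -0.4, -1.8]
opening: 0.677
```

Call:
{"method": "arm_command", "body": {
  "deltas": [
    [[1,-0.015,0.015,-0.05,0],[1,-0.01,0.01,-0.04,0],[1,0,0,0,0],[1,0,0,0,0]]
  ]
}}

```text
t: 63.73
eef_pos: [525.8, -292.7, 34.7]
tcp_rot: [3.11, -0.071, -0.185]
ft_force: [0.6, 0.3, -0.8]
opening: 0.677
```

Call:
{"method": "arm_command", "body": {
  "deltas": [
    [[1,0.008,0,-0.02,0],[1,0,0,-0.015,0],[1,0,0,0,0],[1,0,0,0,0]]
  ]
}}

```text
t: 64.07
eef_pos: [526.6, -292.6, 31.5]
tcp_rot: [3.11, -0.071, -0.184]
ft_force: [-1.7, 0.2, 1.0]
opening: 0.678
```

Call:
{"method": "arm_command", "body": {
  "deltas": [
    [[1,0,0,-0.02,0],[1,0,0,-0.01,0],[0,0,0,0,0],[0,0,0,0,0],[0,0,0,0,0],[0,0,0,0,0],[0,0,0,0.3,0],[0,0,0,0.4,0],[0,0,0,0.4,0],[0,0,0,0.3,0],[0,0,0,0,0],[0,0,0,0,0]]
  ]
}}

```text
t: 65.07
eef_pos: [526.2, -292.1, 174.3]
tcp_rot: [3.11, -0.071, -0.184]
ft_force: [-0.2, -0.0, 0.3]
opening: 0.998
```

```bash
python3 look.py tile 26 w31.png
python3 - <<'E'
from h import *
im=cv2.imread("pics/w31.png")[90:300,130:400]; cv2.imwrite("pics/w31z.png",cv2.resize(im,None,fx=2.8,fy=2.8,interpolation=cv2.INTER_CUBIC))
E
```

```text
t 65.07 pos [ 526.2 -292.1  174.3] rpy deg [178.2   -4.04 -10.55] F [-0.2 -0.   0.3] op 0.998
(312, 192) [ 526.2 -293.8  128.7   64.1  -10.4]
delta [  -0.    -1.7 -145.3    0.2] per row [-1.0000e-04 -1.6900e-02 -1.4532e+00  3.4000e-03]
```

View pics/w31z.png

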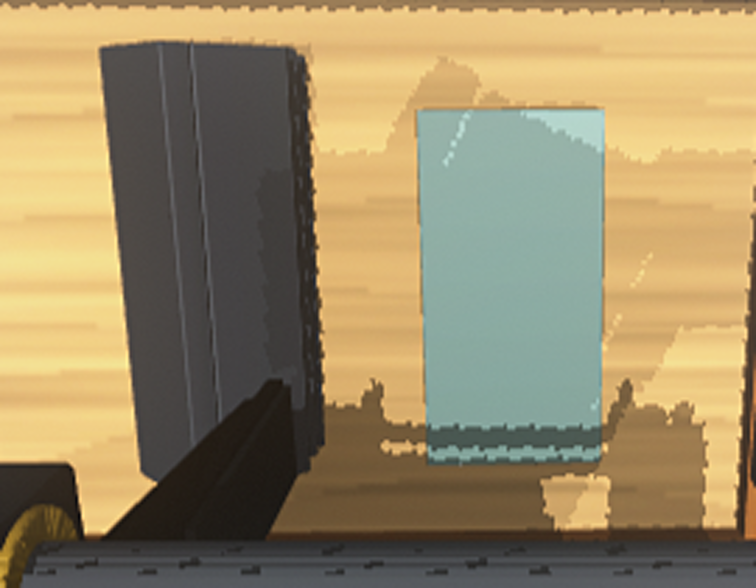

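All three tile centres agree within 0.6 mm and the guards are flush. I'll retreat and take a last overall look.

Call:
{"method": "arm_command", "body": {
  "deltas": [
    [[0,0,0,0.4,0],[0,0,0.35,0.2,0],[0,0,0.4,0,0],[0,0,0.4,0,0],[0,0,0.4,0,0],[0,0,0.4,0,0],[0,0,0.4,0,0],[0,0,0.4,0,0],[0,0,0.4,0,0],[0,0,0.4,0,0],[0,0,0,0,0],[0,0,0,0,0]]
  ]
}}

```text
t: 66.12
eef_pos: [519.3, 77.3, 217.3]
tcp_rot: [3.112, -0.046, -0.188]
ft_force: [0.1, -0.6, -0.1]
opening: 0.997
```

Run:
```python
from h import *
st()
for n,(a,b,d,e) in {"side":(205,305,295,395),"scene":(200,320,235,355)}.items():
    c=cam(n); save(c,n+"40.png"); im=c["frame"][a:b,d:e]; cv2.imwrite(f"pics/{n}40z.png",cv2.cvtColor(cv2.resize(im,None,fx=5,fy=5,interpolation=cv2.INTER_CUBIC),cv2.COLOR_RGB2BGR))
    for kind,z,am in(("guard",40,300),("tile",36,100)):
        for k in blobs(c,kind,am):
            r=rectat(c,k,z)
            if 400<r[0]<700 and -400<r[1]<600: print(n,kind,r)
```

```text
t 66.12 pos [519.3  77.3 217.3] rpy deg [178.33  -2.65 -10.79] F [ 0.1 -0.6 -0.1] op 0.997
side guard [ 552.2 -201.9  148.3   72.9  -12.5]
side tile [ 524.7 -296.3  125.8   63.2  -12.5]
scene guard [ 553.3 -194.9  162.1   68.3  -10.5]
scene tile [ 529.7 -294.7  129.5   63.6  -10.2]
```

View pics/scene40.png

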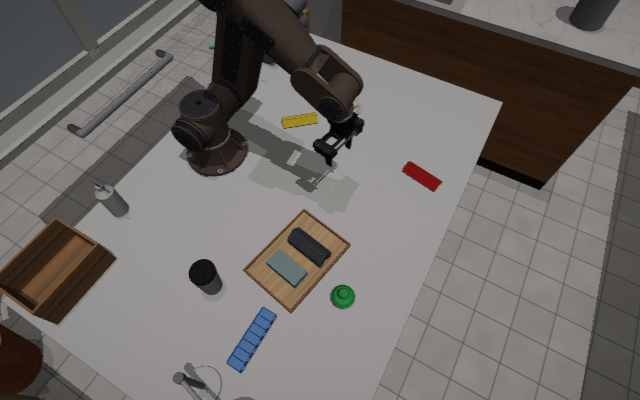

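View pics/scene40z.png

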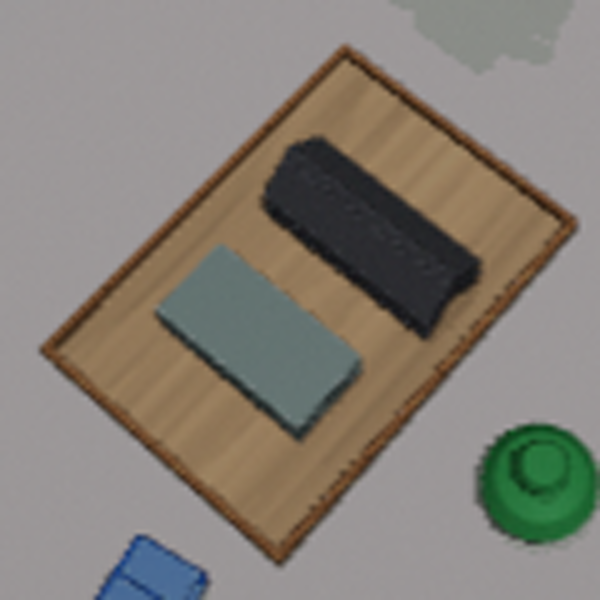

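View pics/side40z.png

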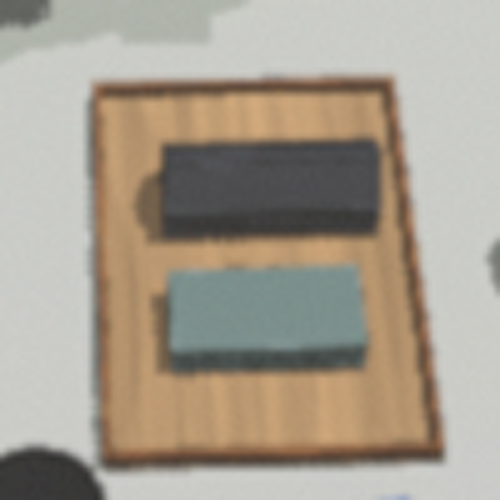

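Bundle and pile are both clean and inside the rim. No spares are left, and the other items and the look-alikes are where they were. Handing in.

```bash
python3 -c "
from cell import env
print(env.job_done())"
```

```text
the job is handed in; nothing more can be done
None
```

I handed the job in at about 66 s of robot time. The tray holds one bundle of three nested guards and, next to it, one pile of three tiles. That is every spare present in this run.

**Guards:** the bundle sits ridge up at about (555,-192), yaw -10.9°. The last wrist picture showed the ends flush: overall length read 147 mm, the same as a single guard. After nesting, the end corners disagreed by about 1.5 mm.

**Tiles:** the three tile centres agreed within about 0.6 mm and 0.5° of yaw. The pile lies flat at about (526,-294), parallel to the guards and inside the rim.

**What went wrong along the way:**
- **Knocked guard:** the top guard was moved 11.8 mm along the bundle partway through. I regripped it, reseated it, and the step was gone.
- **Missed grasp:** one tile pick lifted before the jaws had closed. I remeasured and picked it again.
- **Tool tilt:** the tool tilted by up to 13° over the run. I let the parts pivot level when pressing them down, and no tilt showed in the final views.

**Checks that disagreed or were not done:**
- The fixed cameras placed the guard bundle up to 10 mm off the wrist reading. I put that down to its height and the slanted view.
- Seating was judged from the release heights and the pictures, with no separate measurement.
- By eye, the cup, organizer, massager and the red and yellow look-alikes were unmoved; the arm hid the saucer in the last scene view.

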